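Index the weight carousel to its next detent and load the brass weight

ROBOT

A 7-joint arm with a two-finger parallel gripper is mounted at the origin on the work surface; the furniture and walls round the work are solid. World frame = base frame: x ahead of the robot, y to its left, z up, the work surface at z = 0. Lengths are in m, angles in rad, forces in N, time in s.
With the tool pointing down it reaches from about 0.375 to 0.925 m from the base axis. Payload 3.1 kg.
Tool frame: the origin (TCP) lies between the finger pads; the fingertips stand 8 mm ahead of it and the grasp point (between the pads) lies 11 mm behind it; z points along the fingers, y is the direction in which the jaws open and shut (so a half turn about z gives the same grasp; the last joint's range is limited). The gripper opens to 85 mm and grips with 20 to 120 N. Pads are 22 mm wide; open, the fingers measure 114 mm over their backs; the gripper's body (76 mm by 85 mm) begins 54 mm behind the grasp point. The pads swing forward as they close: fully open they stand 13 mm farther back than shut.
Start: joints at [1.028, 0.383, 0.044, 1.598, -0.018, 1.161, -0.05], TCP at [0.28, -0.587, 0.239] pointing down, gripper open.
Joint ranges: [-2.61, 2.61], [-0.41, 2.15], [-1.48, 1.57], [0, 2.5], [-1.57, 4.71], [0.05, 1.97], [-2.85, 2.85]. Speed limits (rad/s): [2.79, 2.79, 3.14, 3.14, 3.14, 3.14, 3.14].

INTERFACE

Orientations are given as a unit quaternion [w, x, y, z].
In Python, from plant import arm gives the robot as it stands. The module is installed in compiled form; this text tells all that it offers.
- The arm moves only by the shell command python3 -m handwheel 'ROWS'. ROWS is a JSON object of lists of equal length, an entry for each row: "linear": the shift along the tool's x, y, z in mm, a list of three; "angular": the turn, a rotation vector about the tool's x, y, z in rad, a list of three; "gripper": the opening, from -1 (shut) to 1 (fully open), so that 0 is half open. In form: {"linear": [[x, y, z], ...], "angular": [[rx, ry, rz], ...], "gripper": [gripper, ...]}. A call has 1 to 20 rows; each row is the pose to reach, as a shift and turn from the pose measured when the call began, along the tool's axes at that moment; what a row does not reach only later rows make up. A row lasts 1/10 s, in which the tool goes at most 50 mm and 8.59 degrees, less where a joint would pass 70% of its speed; a pose out of reach is approached as far as the arm can. A call with a gripper value outside its range is refused whole. The fingers move at their own pace and stop on an object; the grip force is fixed at half the most. Time passes only in rows, so rows that repeat a pose let the fingers close. It gives the time, the measured TCP pose, the force and the opening at its end, in the units of the state.
- arm.get_state(): the state, without advancing time (a new reading comes with each control period).
- arm.capture(name): name is "scene" or "top" or "wrist"; returns the picture (384x512x3 uint8, red, green, blue); there is no depth.
- arm.get_calibration(name): a dict with "mtx" (3x3 intrinsics, pixels), "R" (3x3) and "t" (3): a world point X has camera coordinates R X + t; the wrist camera has in their place "tool_from_camera" (4x4, takes a point from camera to tool coordinates, whose origin is the TCP and whose axes are the flange's). Camera axes: x right, y down, z forward; pixel columns grow to the right and rows downward; lengths in m; the calibration is good to about 2 mm. A picture is of the moment at which its call begins: read the wrist's pose just before it. get_calibration takes no time and is no camera call.
- arm.hand_in(): hands the job in, once; it reports no verdict.
Trained networks look in the newest picture that a camera, given by its name, has taken for a name from the list of things; names that differ only in an ending like _2 or _b are one class to them, and where a whole thing is asked for, a point or a joint stands for the part that bears it (a point fixed in the world has none). Each returns a list of dicts, best first, with "p" (0 to 1); they miss things now and then, are a little off and sometimes report something else, mostly with a low value. They report only what shows in the picture. A call takes as long as a camera call. They do not tell look-alikes from the thing itself.
- arm.boxes_of(camera, query): "xyz" ([x, y, z] in m, in world coordinates, good to about 4 mm: the middle of the surface that is visible of it).
The state is a dict: "clock": time; "joints": joint angles; "dq": joint speeds; "tau": joint torques, N m; "ee_pos": TCP position; "orientation": TCP orientation; "force": force on the tool from outside, world axes, zero at the start; "moment": the same for the moment, N m; "finger_gap": finger opening in m.
Only numpy, scipy, OpenCV 4.12 (cv2) and the standard library are available. Lean on these libraries where they do the work, as an engineer would, in place of code of your own. Each camera call takes 0.05 s, during which the arm holds its last target.

TASK

The small weight carousel was left between two stations: push it gently round counterclockwise as seen from above, the way its blue arrow points, until the table drops into its next detent, and make sure that it stands firm there against a push of about 10 N the same way (never more than 20 N on the table). Then stand the brass-coloured weight upright in the carousel's one empty cup and let go, leaving the table in that detent and the two loose steel weights where they stand.

Things in the scene. Friction and masses are not known exactly. Their poses are not given: they have to be found in the camera images.
- carousel: turning aluminium disc, 168 mm across, top 54 mm above the worktop, on a round white base 184 mm across. Origin on its upright turning axis at worktop height; its own x, y turn with it. Cups 55 mm from the axis: empty one at its +y, steel weights fixed in the others (tops up to 98 mm high). It turns freely but for friction (2 N at the post) and the detent
- axis (a point): on the carousel's turning axis, at the table's top face (54 mm above the worktop). The detent is a spring plunger hidden in the base; its place is not visible and differs from case to case: 20 to 46 degrees further counterclockwise than the start. It must be felt (see post)
- post (a point): on the axis of the black push post, 103 mm above the worktop, 70 mm from the turning axis. Round bar 10 mm thick, top at 123 mm (head 13 mm wide, last 7 mm), above all else on the table. Pushed here: 2 N friction; just before the detent 5 to 7 N over about 5 mm, then it snaps on 3 mm by itself and stands firm: the force climbs steeply; over 25 N tears it out of the detent
- cup (a point): centre of the floor of the empty cup (54 mm above the worktop); turns with the table, 128 degrees counterclockwise of the post. The cup is a grey ring 8 mm high, 46 mm outside and 36 mm inside diameter, floor flat. Nearest standing weights are 78 mm away, the low centre knob (34 mm wide, 13 mm high) 55 mm
- brass_center (a point): centre of the loose brass-coloured weight, half-way up. 0.14 to 0.28 kg, 50 mm tall: round body 29 mm in diameter for the lower 40 mm, knob about 18 mm in diameter on top
- brass_weight: the same brass-coloured weight; origin at the centre of its underside, z up along its axis
- steel_weight: loose steel weight, 23 mm in diameter, 44 mm tall, standing on the worktop; origin at the centre of its underside; leave it alone. The three loose weights stand right of the carousel in any order, about 65 mm or more apart
- small_weight: loose small steel weight, 18 mm in diameter, 38 mm tall, standing on the worktop; origin at the centre of its underside; leave it alone
Things that resemble listed ones, but are neither listed nor needed, are in the scene too. Leave any orange look-alike of the brass_weight alone.

How it is judged:
On the way, in this order (a step that is already met when the one before it is completed fails the run):
1. the table stands in its next detent and is pressed there with more than 7 N, the brass weight still on the worktop (contact force between carousel and the fingers above 7 N and distance between nose and notch below 0.002 m and height (world z) of brass_center below 0.035 m), for 0.1 s.
2. the brass weight stands in the empty cup (horizontal distance between brass_center and cup below 0.006 m and z of brass_center in the frame of cup below 0.028 m), for 0.1 s.
At the end, for the whole second after the job is handed in: the table rests in the next detent counterclockwise from the start (plunger within 2 mm of the bottom of its notch, about 2 degrees of turn), and the brass weight stands released, upright (within 6 degrees) and still on the floor of the empty cup, within 6 mm of its centre (all of step 2 and distance between nose and notch below 0.002 m and z of brass_center in the frame of cup above 0.022 m and angle between brass_weight's own z axis and vertical below 0.1 rad and linear speed of brass_weight below 0.02 m/s and angular speed of carousel below 0.05 rad/s); the robot touches nothing.
It fails at once if the table, or anything standing on it, is pushed with more than 20 N (contact force between carousel and the fingers above 20 N or contact force between carousel and the arm above 20 N).
It fails at once if a loose steel weight is moved by more than 15 mm (distance of any of steel_weight, small_weight from where it was at the start of the episode above 0.015 m).
It also fails if it takes over 72 s, if anything falls off the work surface, if the arm or the gripper's body presses on something with over 40 N, if the wrist force passes 120 N, or if a joint passes its speed limit or range.

## Working session

There is one attempt and no reset: what is moved stays moved. The work goes in short steps, Python scripts to look and compute and a shell command to move; the robot and the scene stay as the last step left them, time stands still between calls to the robot, and variables do not carry over. Pictures are saved under pics/ and viewed, and the job is handed in when it is done.

```bash
mkdir -p pics; ls; python3 - <<'E'
from plant import arm
import cv2, numpy as np
s=arm.get_state(); print(s)
for c in ("scene","top","wrist"):
    im=arm.capture(c); cv2.imwrite(f"pics/{c}0.png",cv2.cvtColor(im,cv2.COLOR_RGB2BGR))
    cal=arm.get_calibration(c); print(c,{k:np.round(v,4).tolist() for k,v in cal.items()})
for c in ("top","scene"):
    for q in ("carousel","axis","post","cup","brass_center","brass_weight","steel_weight","small_weight"):
        try:print(c,q,[(np.round(d["xyz"],4).tolist(),round(d["p"],2)) for d in arm.boxes_of(c,q)][:5])
        except Exception as e: print(c,q,e)
print(arm.get_state()["clock"])
E
```

```text
pics
{'clock': 0.0, 'joints': array([ 1.02818211,  0.38383771,  0.0438481 ,  1.59961847, -0.01788462,
        1.16120564, -0.04988303]), 'dq': array([ 4.77824976e-04, -2.28155089e-03, -6.32659490e-04,  8.65328252e-05,
       -8.09391719e-04, -2.79204650e-04,  8.09093959e-04]), 'tau': array([ 4.96327391e-05, -4.33465898e+01,  1.02436155e+00, -2.49515176e+01,
        1.04566259e-02,  1.13442694e-02, -2.51405714e-05]), 'ee_pos': array([ 0.27926402, -0.58590395,  0.23786501]), 'orientation': array([-1.28489711e-03,  9.75358628e-01,  2.20621294e-01, -3.74293262e-04]), 'force': array([-0.00818637, -0.03590755, -0.00508278]), 'moment': array([ 0.04010458, -0.04250628,  0.07141651]), 'finger_gap': 0.08536432737599692}
scene {'mtx': [[405.1797, 0.0, 253.7965], [0.0, 405.1797, 191.7549], [0.0, 0.0, 1.0]], 'R': [[0.5591, -0.829, 0.0129], [-0.6195, -0.4281, -0.6581], [0.551, 0.36, -0.7529]], 't': [-0.297, 0.3408, 0.6609]}
top {'mtx': [[358.1199, 0.0, 253.396], [0.0, 358.1199, 189.3429], [0.0, 0.0, 1.0]], 'R': [[-0.0241, -0.9993, -0.0293], [-0.9963, 0.0264, -0.0818], [0.0825, 0.0272, -0.9962]], '
[... 545 characters left out ...]
.46), ([0.5065, -0.1287, 0.0369], 0.43)]
top steel_weight [([0.4368, -0.1969, 0.0301], 0.42)]
top small_weight []
scene carousel [([0.4353, 0.1323, 0.0506], 0.6)]
scene axis [([0.4362, 0.1322, 0.0531], 0.61)]
scene post [([0.4387, 0.1326, 0.0519], 0.79)]
scene cup [([0.4367, 0.1344, 0.0554], 0.72)]
scene brass_center [([0.4973, -0.1326, 0.0383], 0.82), ([0.4835, -0.0725, 0.0368], 0.64), ([0.4346, -0.1258, 0.0365], 0.53)]
scene brass_weight [([0.4904, -0.0715, 0.0376], 0.76), ([0.5015, -0.1341, 0.0341], 0.75), ([0.4426, -0.1263, 0.0349], 0.49)]
scene steel_weight [([0.4336, -0.1265, 0.0364], 0.57), ([0.4306, -0.2032, 0.0316], 0.49), ([0.4387, 0.1321, 0.0506], 0.36)]
scene small_weight []
0.95
```

```bash
python3 - <<'E'
import cv2, numpy as np
for c in ("scene","top"):
    im=cv2.imread(f"pics/{c}0.png"); cv2.imwrite(f"pics/{c}0b.png",cv2.resize(im,None,fx=1.55,fy=1.55,interpolation=cv2.INTER_CUBIC))
E
```

```text
(no output)
```

View pics/top0.png

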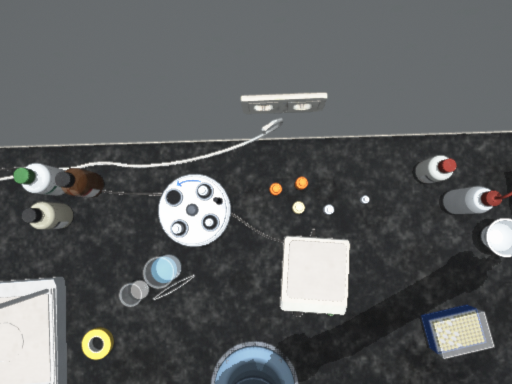

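View pics/scene0.png

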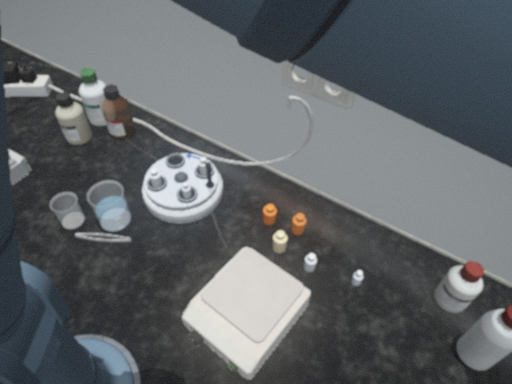

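View pics/wrist0.png

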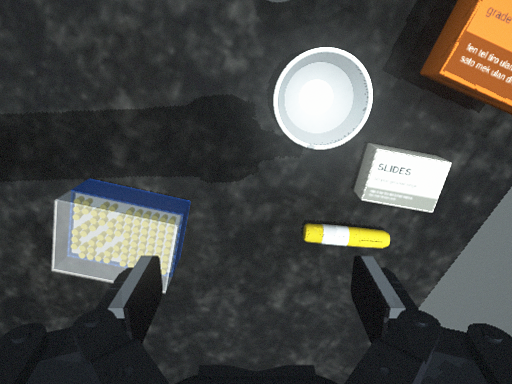

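The pale brass-coloured weight is at top (298,208) / scene (280,241). The orange look-alikes are at top (276,188) and (302,183). The steel weights are at (329,210) and (365,199). I'll enlarge to confirm.

```bash
python3 - <<'E'
import cv2, numpy as np
im=cv2.imread("pics/top0.png")
a=cv2.resize(im[165:255,145:245],None,fx=5,fy=5,interpolation=cv2.INTER_CUBIC)
b=cv2.resize(im[170:225,260:380],None,fx=5,fy=5,interpolation=cv2.INTER_CUBIC)
cv2.imwrite("pics/ca.png",a);cv2.imwrite("pics/cb.png",b)
s=cv2.imread("pics/scene0.png")
cv2.imwrite("pics/cs.png",cv2.resize(s[140:230,130:240],None,fx=6,fy=6,interpolation=cv2.INTER_CUBIC))
E
```

```text
(no output)
```

View pics/ca.png

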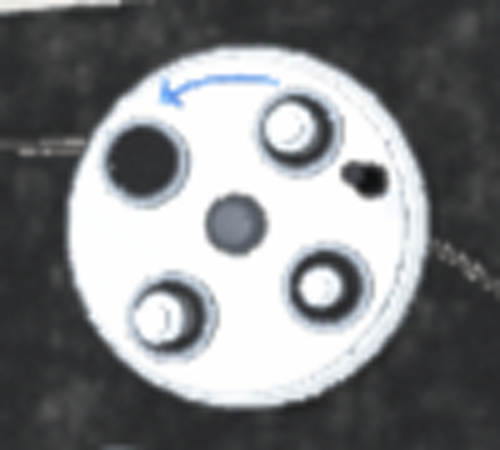

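View pics/cb.png

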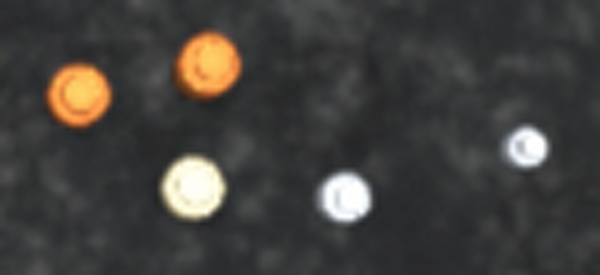

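View pics/cs.png

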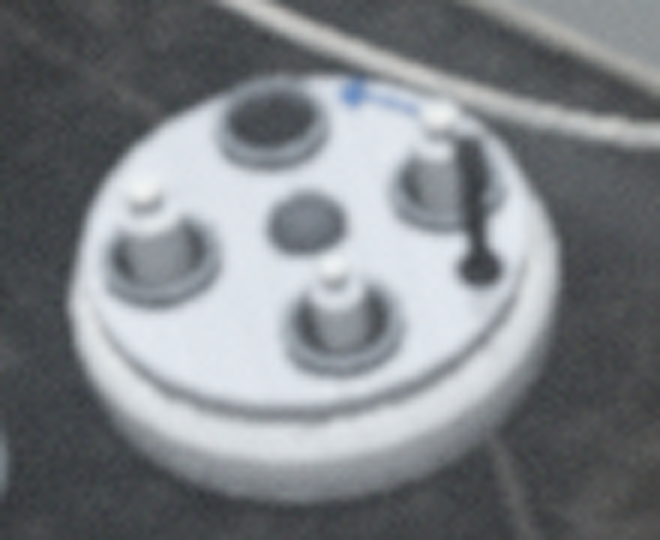

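```bash
cat > h.py <<'E'
import numpy as np, cv2
from plant import arm
from scipy.spatial.transform import Rotation as Rn
def tool_T(s):
    q=s["orientation"]; T=np.eye(4); T[:3,:3]=Rn.from_quat([q[1],q[2],q[3],q[0]]).as_matrix(); T[:3,3]=s["ee_pos"]; return T
def cam(name,s=None):
    c=arm.get_calibration(name); K=c["mtx"]
    if name=="wrist":
        T=tool_T(s)@c["tool_from_camera"]; R=T[:3,:3].T; t=-R@T[:3,3]
    else: R,t=np.array(c["R"]),np.array(c["t"])
    return K,R,t
def back(name,uv,z,s=None):
    K,R,t=cam(name,s); d=R.T@np.linalg.inv(K)@np.array([uv[0],uv[1],1.]); o=-R.T@t
    return o+d*(z-o[2])/d[2]
def proj(name,X,s=None):
    K,R,t=cam(name,s); p=K@(R@np.array(X)+t); return p[:2]/p[2]
E
python3 - <<'E'
from h import *
a=lambda x,y:(145+x/5,165+y/5)
b=lambda x,y:(260+x/5,170+y/5)
sc=lambda x,y:(130+x/6,140+y/6)
P=lambda n,v:print(n,np.round(v,4))
ax=back("top",a(236,224),.067);P("knob top",ax)
P("knob scene",back("scene",sc(307,222),.062))
P("post foot top",back("top",a(372,180),.056)); P("post head",back("top",a(352,172),.123))
P("post foot scene",back("scene",sc(480,266),.056));P("post head sc",back("scene",sc(470,142),.121))
P("cup",back("top",a(144,162),.062)); P("cup sc",back("scene",sc(273,125),.06))
P("brass",back("top",b(193,187),.05)); P("brass sc",back("scene",(280,234),.05))
P("steel",back("top",b(346,196),.044)); P("small",back("top",b(527,147),.038))
P("or",back("top",b(80,95),.05)); P("or",back("top",b(209,65),.05))
for n in("top","scene"): K,R,t=cam(n); P(n,-R.T@t)
E
```

```text
knob top [0.4442 0.1387 0.067 ]
knob scene [0.4427 0.1375 0.062 ]
post foot top [0.4645 0.0732 0.056 ]
post head [0.4649 0.074  0.123 ]
post foot scene [0.4659 0.0745 0.056 ]
post head sc [0.4663 0.0736 0.121 ]
cup [0.4759 0.185  0.062 ]
cup sc [0.4758 0.1837 0.06  ]
brass [ 0.444  -0.1217  0.05  ]
brass sc [ 0.4433 -0.1227  0.05  ]
steel [ 0.4378 -0.1977  0.044 ]
small [ 0.4601 -0.2894  0.038 ]
or [ 0.491  -0.0674  0.05  ]
or [ 0.5042 -0.1317  0.05  ]
top [ 0.4182 -0.0355  0.937 ]
scene [ 0.013  -0.3382  0.7256]
```

The top and scene measurements agree: axis ≈ (0.444, 0.138), post ≈ (0.465, 0.073) at −72°, cup at about +56°. The brass weight is at (0.444, −0.122). I'll work out the approach behind the post, with tool x heading 50° and fingers shut.

```bash
cat >> h.py <<'E'
def to_rows(target,heading=None,s=None):
    """tool-frame shift (mm) and z-turn (rad) to reach a world target with tool-x heading (deg), tool down"""
    s=s or arm.get_state(); T=tool_T(s); R=T[:3,:3]
    sh=R.T@(np.array(target)-T[:3,3])*1000
    if heading is None: return sh.round(1)
    h=np.radians(heading); Rd=np.array([[np.cos(h),np.sin(h),0],[np.sin(h),-np.cos(h),0],[0,0,-1]])
    return sh.round(1), Rn.from_matrix(R.T@Rd).as_rotvec().round(4)
E
python3 - <<'E'
from h import *
print(to_rows([.4488,.0528,.2],50))
E
```

```text
(array([ 427.9, -504.5,   39.3]), array([ 0.    , -0.    , -0.4278]))
```

```bash
python3 -m handwheel '{"linear": [[428,-504,15],[428,-504,15],[428,-504,15],[428,-504,15],[428,-504,15],[428,-504,15],[428,-504,15],[428,-504,15],[428,-504,30],[428,-504,39],[428,-504,39],[428,-504,39],[428,-504,39],[428,-504,39],[428,-504,39],[428,-504,39],[428,-504,39]], "angular": [[0,0,0],[0,0,-0.1],[0,0,-0.2],[0,0,-0.3],[0,0,-0.428],[0,0,-0.428],[0,0,-0.428],[0,0,-0.428],[0,0,-0.428],[0,0,-0.428],[0,0,-0.428],[0,0,-0.428],[0,0,-0.428],[0,0,-0.428],[0,0,-0.428],[0,0,-0.428],[0,0,-0.428]], "gripper": [-1,-1,-1,-1,-1,-1,-1,-1,-1,-1,-1,-1,-1,-1,-1,-1,-1]}'
python3 - <<'E'
from h import *
s=arm.get_state(); im=arm.capture("wrist"); cv2.imwrite("pics/w1.png",cv2.cvtColor(im,cv2.COLOR_RGB2BGR))
print(s["ee_pos"],s["joints"].round(2),s["force"].round(2),to_rows([.4488,.0528,.105],50))
print(proj("wrist",[.4655,.0727,.123],s),proj("wrist",tool_T(s)[:3,3],s))
E
```

```text
clock: 2.65
ee_pos: [0.449, 0.0502, 0.2003]
orientation: [0.0, 0.907, 0.421, -0.0]
force: [0.3, -0.3, 0.7]
finger_gap: 0.0
[0.44904351 0.05023339 0.2002924 ] [ 0.37  0.09 -0.59  2.07  0.06  1.   -0.95] [ 0.29 -0.34  0.68] (array([ 1.9, -1.9, 95.3]), array([ 0.0005,  0.0008, -0.0036]))
[254.30665527 164.98527564] [257.69505081 266.96808788]
```

View pics/w1.png

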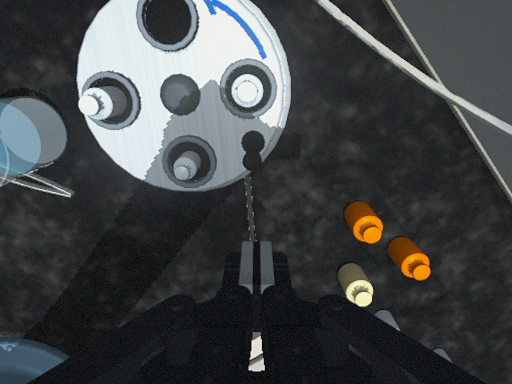

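The wrist view shows the post head at (253,160), where predicted (254,165). The shut fingers at (257,250) are directly behind it, and the nearest fixed weight at (187,165) is well to the left. I'll descend.

```bash
python3 -m handwheel '{"linear": [[1,-2,40],[1,-2,75],[1,-2,93],[1,-2,95],[1,-2,95]], "angular": [[0,0,0],[0,0,0],[0,0,0],[0,0,0],[0,0,0]], "gripper": [-1,-1,-1,-1,-1]}'
python3 - <<'E'
from h import *
s=arm.get_state(); im=arm.capture("wrist"); cv2.imwrite("pics/w2.png",cv2.cvtColor(im,cv2.COLOR_RGB2BGR))
print(s["ee_pos"],s["force"].round(2))
print(proj("wrist",[.4655,.0727,.123],s))
E
```

```text
clock: 3.2
ee_pos: [0.4481, 0.0511, 0.1053]
orientation: [0.0, 0.908, 0.42, -0.001]
force: [0.8, -0.1, -0.6]
finger_gap: 0.0
[0.44812006 0.05106512 0.10533025] [ 0.77 -0.09 -0.65]
[256.05807324 229.58738314]
```

View pics/w2.png

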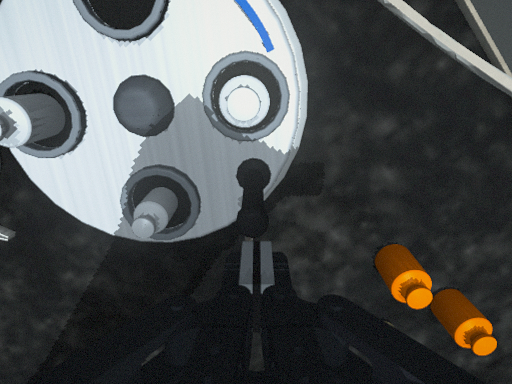

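```bash
python3 -m handwheel '{"linear": [[2,0,0],[4,0,0],[5,0,0],[6,0,0],[6,0,0]], "angular": [[0,0,0],[0,0,0],[0,0,0],[0,0,0],[0,0,0]], "gripper": [-1,-1,-1,-1,-1]}'; python3 -m handwheel '{"linear": [[1,0,0],[2,0.5,0]], "angular": [[0,0,0],[0,0,0]], "gripper": [-1,-1]}';python3 -m handwheel '{"linear": [[1,0.3,0],[2,0.8,0]], "angular": [[0,0,0],[0,0,0]], "gripper": [-1,-1]}'
```

```text
clock: 3.75
ee_pos: [0.4531, 0.0563, 0.1064]
orientation: [0.001, 0.907, 0.42, 0.001]
force: [-0.8, -1.0, -0.0]
finger_gap: -0.0003
clock: 3.95
ee_pos: [0.4548, 0.0576, 0.1064]
orientation: [0.001, 0.907, 0.42, 0.001]
force: [0.2, -0.7, -0.5]
finger_gap: 0.0001
clock: 4.15
ee_pos: [0.4567, 0.0587, 0.1063]
orientation: [0.001, 0.907, 0.421, 0.001]
force: [-0.6, -0.6, 0.1]
finger_gap: 0.0
```

```bash
python3 -m handwheel '{"linear": [[1,0.6,0],[2,1.2,0],[3,1.8,0],[4,2.3,0]], "angular": [[0,0,0],[0,0,0],[0,0,0],[0,0,0]], "gripper": [-1,-1,-1,-1]}'; 
python3 - <<'E'
from h import *
s=arm.get_state(); im=arm.capture("wrist"); cv2.imwrite("pics/w3.png",cv2.cvtColor(im,cv2.COLOR_RGB2BGR))
print(s["ee_pos"],s["force"].round(2), [arm.get_state()["force"].round(2).tolist() for i in range(3)])
E
```

```text
clock: 4.55
ee_pos: [0.4607, 0.0597, 0.1061]
orientation: [0.001, 0.907, 0.42, -0.0]
force: [-2.1, -2.0, 1.2]
finger_gap: -0.0001
[0.46066486 0.05971402 0.10608846] [-2.07 -1.98  1.24] [[-1.55, -1.17, 0.29], [-1.55, -1.17, 0.29], [-1.55, -1.17, 0.29]]
```

View pics/w3.png

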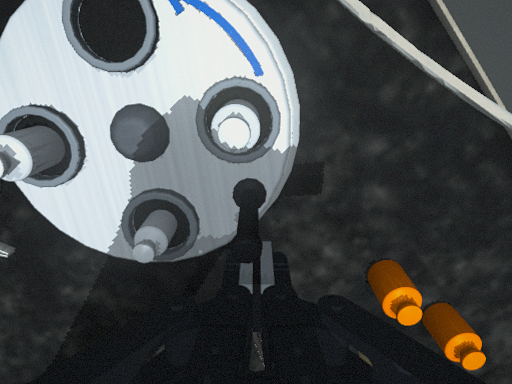

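The post head, at (248,248), is now touching the shut fingers at about 2.5 N. The table has turned about 4°, so I'll continue along the arc.

```bash
python3 -m handwheel '{"linear": [[1.5,0.5,0],[3,1,0],[4.5,1.5,0],[6,1.9,0],[7,2.3,0],[8,2.6,0],[9,2.8,0],[10,3,0]], "angular": [[0,0,0],[0,0,0],[0,0,0],[0,0,0],[0,0,0],[0,0,0],[0,0,0],[0,0,0]], "gripper": [-1,-1,-1,-1,-1,-1,-1,-1]}'; 
python3 - <<'E'
from h import *
s=arm.get_state(); im=arm.capture("wrist"); cv2.imwrite("pics/w4.png",cv2.cvtColor(im,cv2.COLOR_RGB2BGR)[150:330,150:370])
print(s["ee_pos"],s["force"].round(2), arm.get_state()["force"].round(2).tolist() )
E
```

```text
clock: 5.4
ee_pos: [0.4698, 0.0657, 0.1061]
orientation: [0.001, 0.907, 0.42, 0.0]
force: [-1.5, -3.2, -0.7]
finger_gap: -0.0002
[0.46981254 0.06565014 0.10614513] [-1.46 -3.16 -0.72] [0.9, -3.55, 0.2]
```

View pics/w4.png

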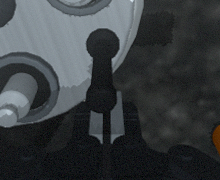

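```bash
for i in 1 2; do echo; done; python3 -m handwheel '{"linear": [[0.7,0.2,0],[1.4,0.4,0]], "angular": [[0,0,0],[0,0,0]], "gripper": [-1,-1]}' | grep -E "pos|force"; python3 -m handwheel '{"linear": [[0.7,0.2,0],[1.4,0.4,0]], "angular": [[0,0,0],[0,0,0]], "gripper": [-1,-1]}'| grep -E "pos|force"
```

```text
ee_pos: [0.4712, 0.0669, 0.1062]
force: [-0.4, -2.6, 0.0]
ee_pos: [0.4725, 0.0679, 0.1062]
force: [-0.6, -3.4, 0.3]
```

```bash
python3 -m handwheel '{"linear": [[0.7,0.2,0],[1.4,0.4,0]], "angular": [[0,0,0],[0,0,0]], "gripper": [-1,-1]}' | grep -E "pos|force"
```

```text
ee_pos: [0.4738, 0.0688, 0.1062]
force: [0.1, -3.7, -0.5]
```

```bash
python3 -m handwheel '{"linear": [[0.7,0.2,0],[1.4,0.4,0]], "angular": [[0,0,0],[0,0,0]], "gripper": [-1,-1]}' | grep -E "pos|force"; python3 -m handwheel '{"linear": [[0.7,0.2,0],[1.4,0.4,0]], "angular": [[0,0,0],[0,0,0]], "gripper": [-1,-1]}'| grep -E "pos|force"
```

```text
ee_pos: [0.4751, 0.0698, 0.1063]
force: [-1.1, -2.9, -0.1]
ee_pos: [0.4764, 0.0708, 0.1062]
force: [0.2, -2.6, 0.0]
```

```bash
python3 -m handwheel '{"linear": [[0.7,0.2,0],[1.4,0.3,0]], "angular": [[0,0,0],[0,0,0]], "gripper": [-1,-1]}' | grep -E "pos|force"
```

```text
ee_pos: [0.4777, 0.0718, 0.1063]
force: [-0.8, -3.8, -0.8]
```

```bash
python3 -m handwheel '{"linear": [[0.7,0.1,0],[1.4,0.2,0]], "angular": [[0,0,0],[0,0,0]], "gripper": [-1,-1]}' | grep -E "pos|force"; python3 - <<'E'
from h import *
s=arm.get_state(); im=arm.capture("wrist"); cv2.imwrite("pics/w5.png",cv2.cvtColor(im,cv2.COLOR_RGB2BGR))
E
```

```text
ee_pos: [0.4788, 0.0728, 0.1063]
force: [-0.8, -2.3, -0.0]
```

View pics/w5.png

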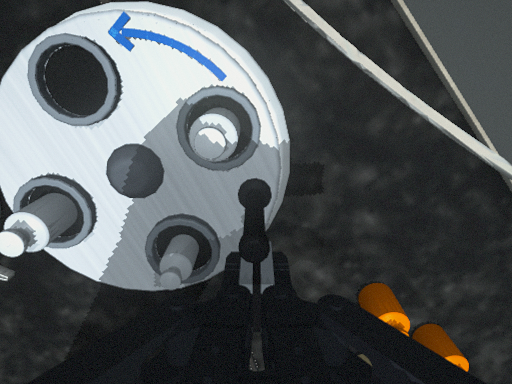

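The post stays centred on the fingers at (255,248), and the turn so far is about 23°. Continuing in small steps.

```bash
python3 -m handwheel '{"linear": [[0.7,0.1,0],[1.4,0.2,0]], "angular": [[0,0,0],[0,0,0]], "gripper": [-1,-1]}' | grep -E "pos|force"; python3 -m handwheel '{"linear": [[0.7,0.1,0],[1.4,0.1,0]], "angular": [[0,0,0],[0,0,0]], "gripper": [-1,-1]}' | grep -E "pos|force"
```

```text
ee_pos: [0.48, 0.074, 0.1064]
force: [-0.1, -2.7, -0.3]
ee_pos: [0.4811, 0.0751, 0.1064]
force: [-0.1, -3.3, -0.6]
```

```bash
python3 -m handwheel '{"linear": [[0.7,0,0],[1.4,0.1,0]], "angular": [[0,0,0],[0,0,0]], "gripper": [-1,-1]}' | grep -E "pos|force"; python3 -m handwheel '{"linear": [[0.7,0,0],[1.4,0.1,0]], "angular": [[0,0,0],[0,0,0]], "gripper": [-1,-1]}' | grep -E "pos|force"
```

```text
ee_pos: [0.4821, 0.0763, 0.1064]
force: [0.7, -2.7, -0.8]
ee_pos: [0.4831, 0.0775, 0.1064]
force: [-0.1, -2.2, 0.1]
```

```bash
python3 -m handwheel '{"linear": [[0.7,0,0],[1.4,0,0]], "angular": [[0,0,0],[0,0,0]], "gripper": [-1,-1]}' | grep -E "pos|force"
```

```text
ee_pos: [0.484, 0.0787, 0.1064]
force: [-0.5, -1.9, 0.1]
```

```bash
python3 -m handwheel '{"linear": [[0.7,0,0],[1.4,0,0]], "angular": [[0,0,0],[0,0,0]], "gripper": [-1,-1]}' | grep -E "pos|force"; python3 -m handwheel '{"linear": [[0.7,0,0],[1.4,-0.1,0]], "angular": [[0,0,0],[0,0,0]], "gripper": [-1,-1]}' | grep -E "pos|force"
```

```text
ee_pos: [0.485, 0.0799, 0.1065]
force: [-0.6, -1.8, -0.5]
ee_pos: [0.486, 0.0811, 0.1065]
force: [0.2, -2.8, -1.1]
```

```bash
python3 -m handwheel '{"linear": [[0.7,0,0],[1.4,-0.1,0]], "angular": [[0,0,0],[0,0,0]], "gripper": [-1,-1]}' | grep -E "pos|force"
```

```text
ee_pos: [0.4869, 0.0822, 0.1065]
force: [-1.3, -3.6, -0.1]
```

```bash
python3 -m handwheel '{"linear": [[0.7,0,0],[1.4,-0.1,0]], "angular": [[0,0,0],[0,0,0]], "gripper": [-1,-1]}' | grep -E "pos|force"
```

```text
ee_pos: [0.4878, 0.0834, 0.1065]
force: [-0.4, -2.8, -0.5]
```

```bash
python3 -m handwheel '{"linear": [[0.7,-0.1,0],[1.4,-0.2,0]], "angular": [[0,0,0],[0,0,0]], "gripper": [-1,-1]}' | grep -E "pos|force"; python3 - <<'E'
from h import *
s=arm.get_state(); im=arm.capture("wrist"); cv2.imwrite("pics/w6.png",cv2.cvtColor(im,cv2.COLOR_RGB2BGR))
E
```

```text
ee_pos: [0.4886, 0.0842, 0.1065]
force: [0.2, -3.4, -0.4]
```

View pics/w6.png

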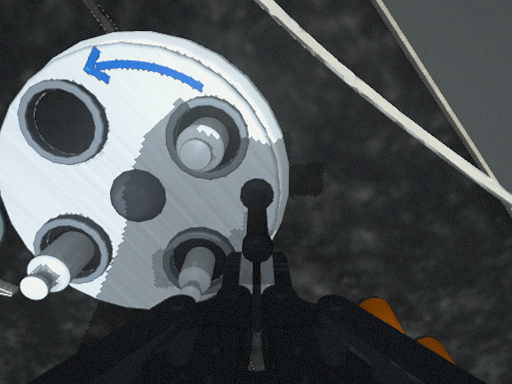

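```bash
python3 -m handwheel '{"linear": [[0.7,-0.1,0],[1.2,-0.1,0]], "angular": [[0,0,0],[0,0,0]], "gripper": [-1,-1]}' | grep -E "pos|force"
```

```text
ee_pos: [0.4894, 0.0852, 0.1065]
force: [-0.2, -3.0, 0.2]
```

```bash
python3 -m handwheel '{"linear": [[0.7,-0.1,0],[1.2,-0.1,0]], "angular": [[0,0,0],[0,0,0]], "gripper": [-1,-1]}' | grep -E "pos|force"
```

```text
ee_pos: [0.4902, 0.0864, 0.1066]
force: [-0.1, -3.1, -0.7]
```

```bash
python3 -m handwheel '{"linear": [[0.7,-0.1,0],[1.2,-0.1,0]], "angular": [[0,0,0],[0,0,0]], "gripper": [-1,-1]}' | grep -E "pos|force"
```

```text
ee_pos: [0.4909, 0.088, 0.1066]
force: [-0.6, -1.7, -0.2]
```

```bash
python3 -m handwheel '{"linear": [[0.7,-0.1,0],[1.2,-0.2,0]], "angular": [[0,0,0],[0,0,0]], "gripper": [-1,-1]}' | grep -E "pos|force"
```

```text
ee_pos: [0.4915, 0.0893, 0.1066]
force: [-0.9, -3.0, 0.0]
```

```bash
python3 -m handwheel '{"linear": [[0.7,-0.1,0],[1.2,-0.2,0]], "angular": [[0,0,0],[0,0,0]], "gripper": [-1,-1]}' | grep -E "pos|force"
```

```text
ee_pos: [0.4918, 0.0897, 0.1065]
force: [-1.0, -4.8, 1.2]
```

```bash
python3 -m handwheel '{"linear": [[0.7,-0.1,0],[1.2,-0.2,0]], "angular": [[0,0,0],[0,0,0]], "gripper": [-1,-1]}' | grep -E "pos|force"
```

```text
ee_pos: [0.492, 0.0898, 0.1065]
force: [-3.2, -5.8, 3.3]
```

```bash
python3 -m handwheel '{"linear": [[0.7,-0.1,0],[1.2,-0.2,0]], "angular": [[0,0,0],[0,0,0]], "gripper": [-1,-1]}' | grep -E "pos|force"
```

```text
ee_pos: [0.492, 0.0899, 0.1064]
force: [-2.2, -6.0, 3.7]
```

```bash
python3 -m handwheel '{"linear": [[0.7,-0.1,0],[1.2,-0.2,0]], "angular": [[0,0,0],[0,0,0]], "gripper": [-1,-1]}' | grep -E "pos|force"
```

```text
ee_pos: [0.4921, 0.0899, 0.1064]
force: [-3.3, -5.9, 3.3]
```

```bash
python3 -m handwheel '{"linear": [[1,-0.1,0],[1.7,-0.2,0]], "angular": [[0,0,0],[0,0,0]], "gripper": [-1,-1]}' | grep -E "pos|force"
```

```text
ee_pos: [0.4921, 0.09, 0.1064]
force: [-4.0, -6.4, 5.1]
```

```bash
python3 - <<'E'
from h import *
s=arm.get_state(); im=arm.capture("wrist"); cv2.imwrite("pics/w7.png",cv2.cvtColor(im,cv2.COLOR_RGB2BGR))
im=arm.capture("scene"); cv2.imwrite("pics/s7.png",cv2.resize(cv2.cvtColor(im,cv2.COLOR_RGB2BGR)[60:250,60:310],None,fx=3,fy=3,interpolation=cv2.INTER_CUBIC))
s=arm.get_state();print(s["force"],s["moment"],s["ee_pos"])
E
```

```text
[-3.34856587 -6.86335886  5.44825238] [-1.1597552   0.65453866 -0.03571028] [0.49210826 0.09000858 0.10636737]
```

View pics/w7.png

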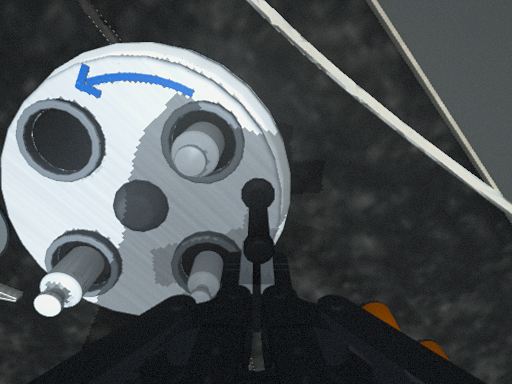

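View pics/s7.png

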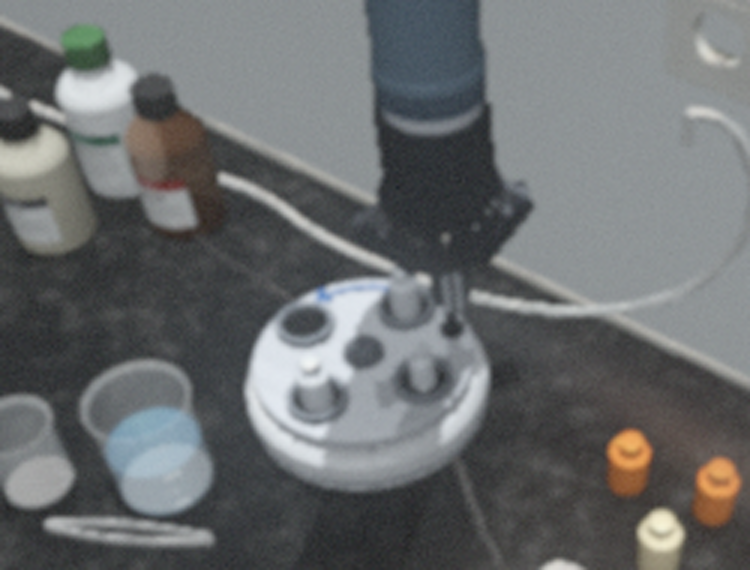

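```bash
python3 - <<'E'
from h import *
s=arm.get_state()
for n,uv,z in (("knob",(140,205),.067),("cup",(61,140),.062),("foot",(257,192),.056)):print(n,back("wrist",uv,z,s).round(4))
E
python3 -m handwheel '{"linear": [[1.2,-0.1,0],[2.4,-0.2,0]], "angular": [[0,0,0],[0,0,0]], "gripper": [-1,-1]}' | grep -E "pos|force"
```

```text
knob [0.4517 0.1436 0.067 ]
cup [0.4444 0.1965 0.062 ]
foot [0.5038 0.1041 0.056 ]
ee_pos: [0.4922, 0.0901, 0.1063]
force: [-4.7, -6.8, 6.3]
```

```bash
python3 -m handwheel '{"linear": [[1.2,-0.1,-0.5],[2.4,-0.2,-0.6]], "angular": [[0,0,0],[0,0,0]], "gripper": [-1,-1]}' | grep -E "pos|force"
```

```text
ee_pos: [0.4921, 0.0901, 0.1064]
force: [-4.4, -7.7, 4.1]
```

```bash
python3 -m handwheel '{"linear": [[1.5,-0.1,-0.5],[2.8,-0.2,-1]], "angular": [[0,0,0],[0,0,0]], "gripper": [-1,-1]}' | grep -E "pos|force"
```

```text
ee_pos: [0.492, 0.0901, 0.1066]
force: [-4.2, -8.7, 1.3]
```

```bash
python3 -m handwheel '{"linear": [[1.5,-0.1,-0.5],[3,-0.2,-1]], "angular": [[0,0,0],[0,0,0]], "gripper": [-1,-1]}' | grep -E "pos|force"
```

```text
ee_pos: [0.4919, 0.0902, 0.1067]
force: [-4.6, -7.8, 1.0]
```

```bash
python3 -m handwheel '{"linear": [[1.5,-0.1,-0.3],[3,-0.2,-0.5],[3.6,-0.2,-0.5]], "angular": [[0,0,0],[0,0,0],[0,0,0]], "gripper": [-1,-1,-1]}' | grep -E "pos|force"
```

```text
ee_pos: [0.492, 0.0901, 0.1065]
force: [-4.8, -7.4, 6.0]
```

```bash
python3 -m handwheel '{"linear": [[2,-0.1,-0.8],[3.5,-0.2,-1],[4.5,-0.2,-1]], "angular": [[0,0,0],[0,0,0],[0,0,0]], "gripper": [-1,-1,-1]}' | grep -E "pos|force"
```

```text
ee_pos: [0.4921, 0.0902, 0.1066]
force: [-5.6, -9.3, 6.8]
```

At about 10.7 N along the push the table does not yield. However, I didn't clearly feel the 5–7 N ramp. I'll back off, check that the table stays put, and re-touch.

```bash
python3 -m handwheel '{"linear": [[-3,0,0],[-6,0,0],[-8,0,0]], "angular": [[0,0,0],[0,0,0],[0,0,0]], "gripper": [-1,-1,-1]}' | grep -E "pos|force"
python3 - <<'E'
from h import *
s=arm.get_state(); im=arm.capture("wrist"); cv2.imwrite("pics/w8.png",cv2.cvtColor(im,cv2.COLOR_RGB2BGR))
print(arm.get_state()["force"].round(2),s["clock"])
E
```

```text
ee_pos: [0.4873, 0.0858, 0.1072]
force: [0.4, 0.8, 0.2]
[-0.38 -0.5   0.14] 12.55
```

View pics/w8.png

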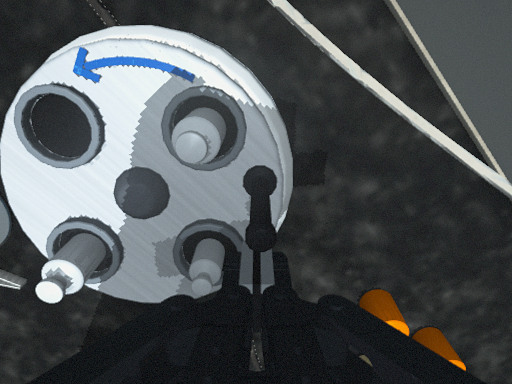

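```bash
python3 -m handwheel '{"linear": [[1.5,0,-0.3],[3,0,-0.5],[4.5,0,-0.5]], "angular": [[0,0,0],[0,0,0],[0,0,0]], "gripper": [-1,-1,-1]}' | grep -E "pos|force"
python3 -m handwheel '{"linear": [[0.7,0,0],[1.4,0,0]], "angular": [[0,0,0],[0,0,0]], "gripper": [-1,-1]}' | grep -E "pos|force"
```

```text
ee_pos: [0.4904, 0.0894, 0.1077]
force: [0.1, -0.6, -0.6]
ee_pos: [0.4907, 0.0897, 0.1075]
force: [-2.9, -2.9, 2.8]
```

```bash
python3 -m handwheel '{"linear": [[0.7,0,0],[1.4,0,0]], "angular": [[0,0,0],[0,0,0]], "gripper": [-1,-1]}' | grep -E "pos|force"
```

```text
ee_pos: [0.4909, 0.0898, 0.1073]
force: [-3.2, -3.6, 3.2]
```

```bash
python3 -m handwheel '{"linear": [[0.7,0,0],[1.4,0,0]], "angular": [[0,0,0],[0,0,0]], "gripper": [-1,-1]}' | grep -E "pos|force"
```

```text
ee_pos: [0.491, 0.0899, 0.107]
force: [-4.7, -4.3, 5.2]
```

```bash
python3 -c "
from h import *
s=arm.get_state(); print(s['joints'].round(3),s['clock'],s['force'])"
python3 -m handwheel '{"linear": [[-6,0,0],[-8,0,-10],[-8,0,-45],[-8,0,-45],[20,0,-45],[45,-4,-45],[48,-4,-45],[48,-4,-45]], "angular": [[0,0,0],[0,0,0],[0,0,0],[0,0,0],[0,0,0],[0,0,0],[0,0,0],[0,0,0]], "gripper": [-1,-1,-1,-1,-1,-1,-1,-1]}' | grep -E "pos|force"
python3 - <<'E'
from h import *
s=arm.get_state(); im=arm.capture("wrist"); cv2.imwrite("pics/w9.png",cv2.cvtColor(im,cv2.COLOR_RGB2BGR))
im=arm.capture("scene"); cv2.imwrite("pics/s9.png",cv2.resize(cv2.cvtColor(im,cv2.COLOR_RGB2BGR)[60:250,60:310],None,fx=3,fy=3,interpolation=cv2.INTER_CUBIC))
E
```

```text
[ 0.209  0.351 -0.554  2.009  0.262  0.896 -1.204] 13.5 [-4.66619081 -4.26034141  5.21150263]
ee_pos: [0.5213, 0.1316, 0.1498]
force: [-0.5, -0.2, 0.3]
```

View pics/w9.png

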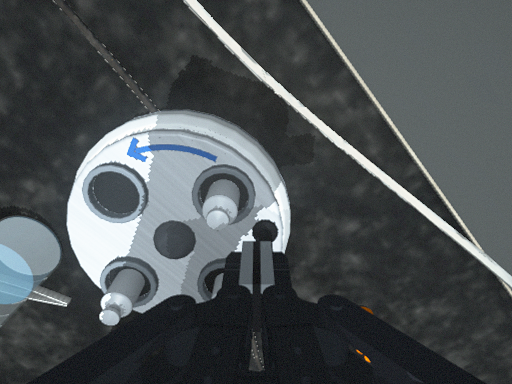

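View pics/s9.png

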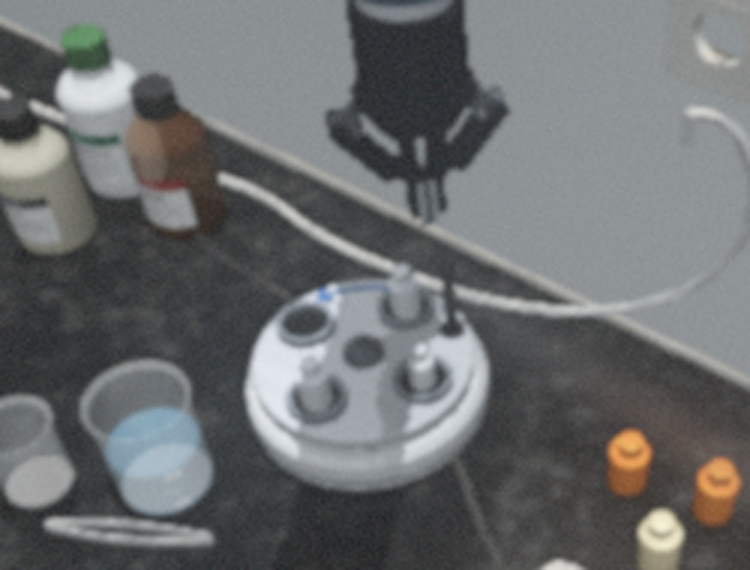

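```bash
python3 - <<'E'
from h import *
for n,uv,z in (("foot",(452,327),.056),("head",(450,268),.121),("cup",(306,323),.06),("knob",(363,350),.062)):
    print(n,back("scene",(60+uv[0]/3,60+uv[1]/3),z).round(4))
E
```

```text
foot [0.5044 0.1027 0.056 ]
head [0.5031 0.0979 0.121 ]
cup [0.4414 0.1942 0.06  ]
knob [0.4432 0.1385 0.062 ]
```

```bash
python3 -m handwheel '{"linear": [[0,3,20],[0,3,36],[-4,3,38],[-8,3,38],[-11,3,38],[-13,3,38]], "angular": [[0,0,0],[0,0,0],[0,0,0],[0,0,0],[0,0,0],[0,0,0]], "gripper": [-1,-1,-1,-1,-1,-1]}' | grep -E "pos|force"
python3 -m handwheel '{"linear": [[-0.7,0,0],[-1.4,0,0]], "angular": [[0,0,0],[0,0,0]], "gripper": [-1,-1]}' | grep -E "pos|force"
python3 -m handwheel '{"linear": [[-0.7,0,0],[-1.4,0,0]], "angular": [[0,0,0],[0,0,0]], "gripper": [-1,-1]}' | grep -E "pos|force"
```

```text
ee_pos: [0.5132, 0.1162, 0.1128]
force: [0.8, 0.4, -0.7]
ee_pos: [0.5131, 0.1158, 0.1136]
force: [1.3, 1.0, 0.1]
ee_pos: [0.5128, 0.1153, 0.1141]
force: [1.8, 2.2, 0.1]
```

```bash
python3 -m handwheel '{"linear": [[-0.7,0,0],[-1.4,0,0]], "angular": [[0,0,0],[0,0,0]], "gripper": [-1,-1]}' | grep -E "pos|force"
```

```text
ee_pos: [0.5123, 0.1146, 0.1143]
force: [2.3, 1.5, -1.5]
```

```bash
python3 -m handwheel '{"linear": [[-0.7,0,0],[-1.4,0,0]], "angular": [[0,0,0],[0,0,0]], "gripper": [-1,-1]}' | grep -E "pos|force"
```

```text
ee_pos: [0.5117, 0.1136, 0.1144]
force: [1.5, 1.2, -2.3]
```

```bash
python3 -m handwheel '{"linear": [[-0.7,0,0],[-1.2,0,0]], "angular": [[0,0,0],[0,0,0]], "gripper": [-1,-1]}' | grep -E "pos|force"
```

```text
ee_pos: [0.5111, 0.1127, 0.1144]
force: [1.5, 1.3, -1.7]
```

```bash
python3 - <<'E'
from h import *
s=arm.get_state(); im=arm.capture("wrist"); cv2.imwrite("pics/w10.png",cv2.cvtColor(im,cv2.COLOR_RGB2BGR))
im=arm.capture("scene"); cv2.imwrite("pics/s10.png",cv2.resize(cv2.cvtColor(im,cv2.COLOR_RGB2BGR)[60:250,60:310],None,fx=3,fy=3,interpolation=cv2.INTER_CUBIC))
print(s["clock"])
E
```

```text
16.0
```

View pics/w10.png

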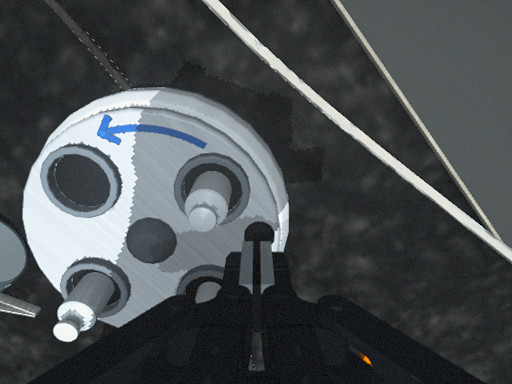

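View pics/s10.png

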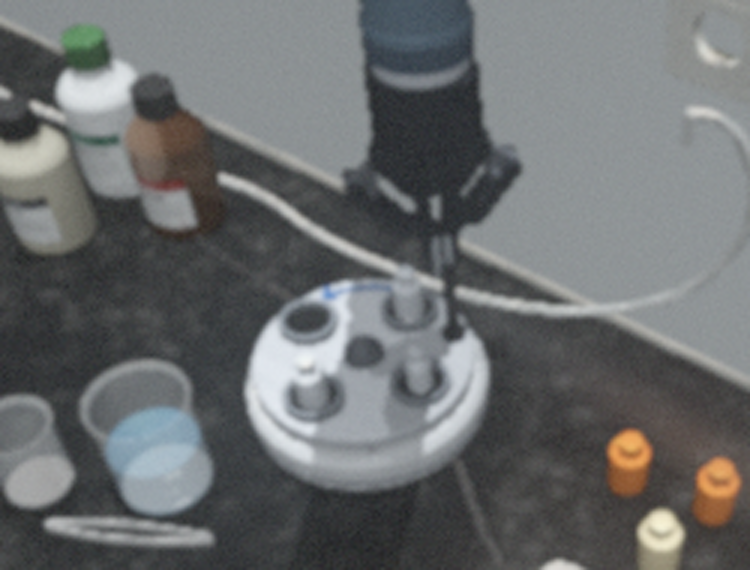

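A 2 N push in reverse moves the table back 2–3 mm: the cup in the scene crop went from (306,323) to (309,320). So that stop was not the detent, and something jammed the push. I'll re-approach from behind, with fingertips higher and the face square to the tangent.

```bash
python3 - <<'E'
from h import *
print(to_rows([.4873,.0776,.150],60),to_rows([.4873,.0776,.1145],60))
E
```

```text
(array([-43.6,   4.9, -33.6]), array([-0.0069,  0.0451, -0.1873])) (array([-42. ,   5. ,   1.8]), array([-0.0069,  0.0451, -0.1873]))
```

```bash
python3 -m handwheel '{"linear": [[3,0,-10],[3,0,-38],[-20,3,-38],[-43.6,5,-36],[-43.6,5,-34],[-43.6,5,-34]], "angular": [[0,0,0],[0,0.045,0],[-0.007,0.045,-0.1],[-0.007,0.045,-0.187],[-0.007,0.045,-0.187],[-0.007,0.045,-0.187]], "gripper": [-1,-1,-1,-1,-1,-1]}' | grep -E "pos|force"
python3 - <<'E'
from h import *
s=arm.get_state(); im=arm.capture("wrist"); cv2.imwrite("pics/w11.png",cv2.cvtColor(im,cv2.COLOR_RGB2BGR))
print(to_rows([.4873,.0776,.113],60),s["clock"],s["moment"].round(3))
E
```

```text
ee_pos: [0.4868, 0.0767, 0.1505]
force: [0.2, 0.2, -0.2]
(array([-0. , -0.1, 37.7]), array([ 0.    ,  0.0004, -0.0012])) 16.7 [ 0.     0.007 -0.055]
```

View pics/w11.png

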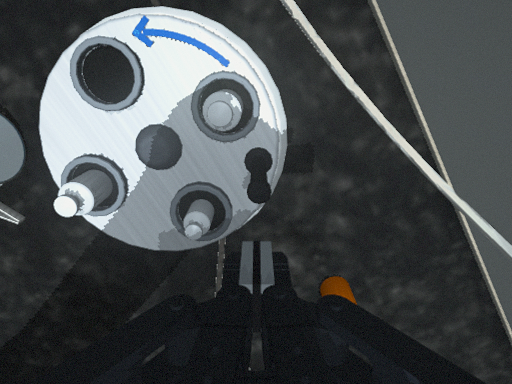

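```bash
python3 -m handwheel '{"linear": [[0,0,20],[0,0,36],[1,0,37.5],[2.5,0,37.5],[4,0,37.5],[5.5,0,37.5],[6.5,0,37.5]], "angular": [[0,0,0],[0,0,0],[0,0,0],[0,0,0],[0,0,0],[0,0,0],[0,0,0]], "gripper": [-1,-1,-1,-1,-1,-1,-1]}' | grep -E "pos|force"
python3 -m handwheel '{"linear": [[0.8,0,0],[1.6,0,0],[2.4,0,0]], "angular": [[0,0,0],[0,0,0],[0,0,0]], "gripper": [-1,-1,-1]}' | grep -E "pos|force|ori"
```

```text
ee_pos: [0.4913, 0.0837, 0.114]
force: [-0.6, 0.2, -0.4]
ee_pos: [0.4923, 0.0849, 0.114]
orientation: [0.001, 0.866, 0.499, -0.0]
force: [-1.0, -1.9, 0.6]
```

```bash
python3 -m handwheel '{"linear": [[0.8,0,0],[1.6,0,0],[2.4,0,0]], "angular": [[0,0,0],[0,0,0],[0,0,0]], "gripper": [-1,-1,-1]}' | grep -E "pos|force|ori"
```

```text
ee_pos: [0.4938, 0.0867, 0.114]
orientation: [0.001, 0.867, 0.499, 0.0]
force: [0.3, -1.9, 0.8]
```

```bash
python3 -m handwheel '{"linear": [[0.6,0,0],[1.2,0,0]], "angular": [[0,0,0],[0,0,0]], "gripper": [-1,-1]}' | grep -E "pos|force|ori"
```

```text
ee_pos: [0.4944, 0.0873, 0.1139]
orientation: [0.001, 0.867, 0.499, -0.0]
force: [-0.7, -2.5, 1.0]
```

```bash
python3 -m handwheel '{"linear": [[0.6,0,0],[1.2,0,0]], "angular": [[0,0,0],[0,0,0]], "gripper": [-1,-1]}' | grep -E "pos|force|ori"
```

```text
ee_pos: [0.4946, 0.0875, 0.1139]
orientation: [0.001, 0.867, 0.499, -0.001]
force: [-1.6, -4.1, 2.3]
```

```bash
python3 -m handwheel '{"linear": [[0.6,0,0],[1.2,0,0]], "angular": [[0,0,0],[0,0,0]], "gripper": [-1,-1]}' | grep -E "pos|force|ori"
```

```text
ee_pos: [0.4948, 0.0877, 0.1139]
orientation: [0.002, 0.867, 0.499, -0.002]
force: [-1.8, -5.2, 2.8]
```

```bash
python3 -m handwheel '{"linear": [[0.8,0,-0.2],[1.6,0,-0.4],[2.2,0,-0.5]], "angular": [[0,0.002,0],[0,0.004,0],[0,0.004,0]], "gripper": [-1,-1,-1]}' | grep -E "pos|force|ori"
```

```text
ee_pos: [0.4949, 0.088, 0.1139]
orientation: [0.001, 0.867, 0.498, -0.002]
force: [-1.6, -6.2, 2.3]
```

```bash
python3 -m handwheel '{"linear": [[0.8,0,-0.2],[1.6,0,-0.4],[2.4,0,-0.6]], "angular": [[0,0.002,0],[0,0.004,0],[0,0.004,0]], "gripper": [-1,-1,-1]}' | grep -E "pos|force|ori"; python3 -c "
from h import *
s=arm.get_state();print(to_rows([.5,.1,.114],60,s),s['moment'],s['force'],s['joints'].round(3))"
```

```text
ee_pos: [0.495, 0.0881, 0.1139]
orientation: [0.001, 0.867, 0.498, -0.002]
force: [-4.5, -6.5, 2.2]
(array([12.8, -1.7, -0.1]), array([-0.0009,  0.0049, -0.0049])) [-1.45723117  0.66793508 -0.02634639] [-4.52826621 -6.47095312  2.1709122 ] [ 0.272  0.331 -0.6    2.024  0.248  0.861 -0.995]
```

```bash
python3 -m handwheel '{"linear": [[1,0,-0.2],[2,0,-0.5],[3,0,-0.8],[4,0,-1]], "angular": [[0,0.003,0],[0,0.005,0],[0,0.006,0],[0,0.006,0]], "gripper": [-1,-1,-1,-1]}' | grep -E "pos|force|ori"
```

```text
ee_pos: [0.4952, 0.0884, 0.1139]
orientation: [0.0, 0.868, 0.497, -0.003]
force: [-2.6, -7.8, 2.6]
```

```bash
python3 -m handwheel '{"linear": [[1.5,0,-0.2],[3,0,-0.5],[4,0,-0.8],[5,0,-1],[5.5,0,-1]], "angular": [[0,0.003,0],[0,0.005,0],[0,0.006,0],[0,0.006,0],[0,0.006,0]], "gripper": [-1,-1,-1,-1,-1]}' | grep -E "pos|force|ori"
```

```text
ee_pos: [0.4954, 0.0886, 0.1137]
orientation: [0.0, 0.868, 0.496, -0.005]
force: [-5.2, -10.3, 3.2]
```

At 11.5 N the table is firm at the same place as before. I'll look closely at the whole scene while it is loaded, before deciding what this stop is.

```bash
python3 - <<'E'
from h import *
s=arm.get_state(); im=arm.capture("wrist"); a=cv2.cvtColor(im,cv2.COLOR_RGB2BGR); cv2.imwrite("pics/w12.png",cv2.resize(a[60:330,120:400],None,fx=2.2,fy=2.2,interpolation=cv2.INTER_CUBIC))
im=arm.capture("scene"); cv2.imwrite("pics/s12.png",cv2.resize(cv2.cvtColor(im,cv2.COLOR_RGB2BGR)[80:230,120:270],None,fx=4,fy=4,interpolation=cv2.INTER_CUBIC))
im=arm.capture("top"); cv2.imwrite("pics/t12.png",cv2.resize(cv2.cvtColor(im,cv2.COLOR_RGB2BGR)[140:260,130:290],None,fx=4.5,fy=4.5,interpolation=cv2.INTER_CUBIC))
print(arm.get_state()["force"],s["clock"])
E
```

```text
[ -4.62587831 -10.65579764   3.93534855] 20.15
```

View pics/w12.png

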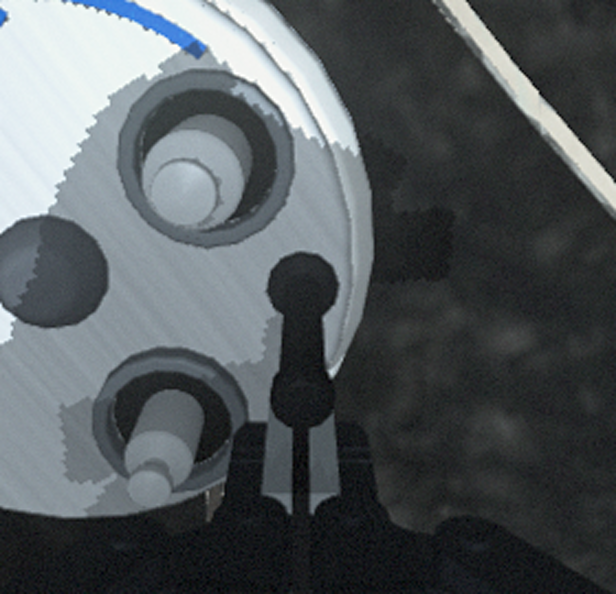

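View pics/s12.png

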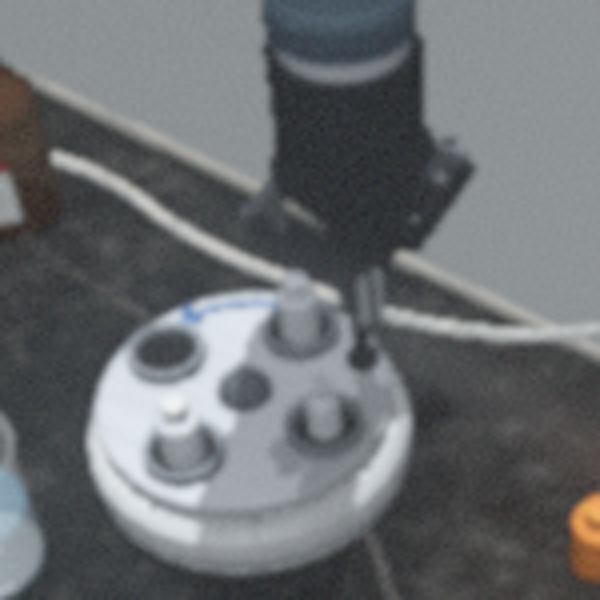

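View pics/t12.png

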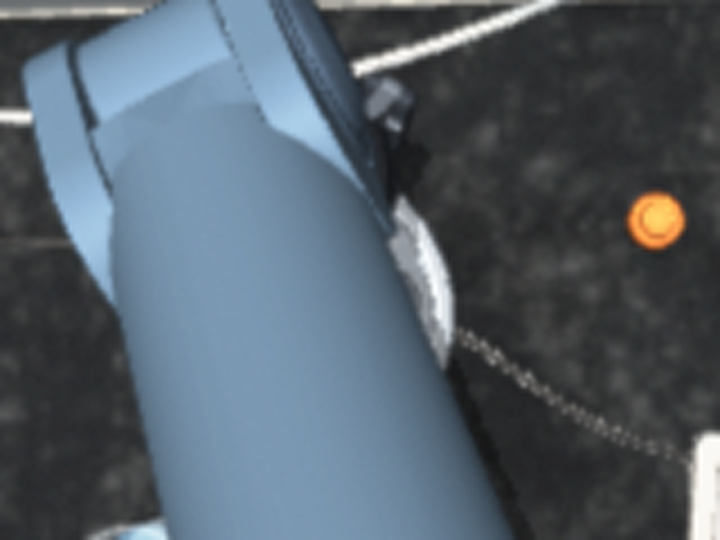

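```bash
python3 -m handwheel '{"linear": [[3,0,-0.3],[5,0,-0.6],[6,0,-0.8],[6.5,0,-0.8]], "angular": [[0,0.004,0],[0,0.006,0],[0,0.006,0],[0,0.006,0]], "gripper": [-1,-1,-1,-1]}' | grep -E "pos|force|ori"
```

```text
ee_pos: [0.4955, 0.0888, 0.1135]
orientation: [0.0, 0.869, 0.495, -0.008]
force: [-6.5, -12.1, 7.5]
```

It holds at 13.7 N along the push. The easy reverse motion still contradicts a detent, so I'll do one decisive test: push back about 10 mm while watching the force, then come forward again.

```bash
python3 -m handwheel '{"linear": [[-6,0,0],[-10,0,-4],[-10,0,-20]], "angular": [[0,0,0],[0,0,0],[0,0,0]], "gripper": [-1,-1,-1]}' | grep -E "pos|force|ori"; python3 - <<'E'
from h import *
u=np.array([.5,.866,0]); p=np.array([.5037,.1031,0])
print(to_rows(p+30*u/1000+[0,0,.150],60),to_rows(p+30*u/1000+[0,0,.113],60))
E
```

```text
ee_pos: [0.4896, 0.0813, 0.1327]
orientation: [-0.001, 0.869, 0.495, -0.009]
force: [0.2, -0.6, 1.4]
(array([ 55.7,   0.5, -18.1]), array([-0.0107,  0.0138, -0.0108])) (array([56.2,  0.9, 18.9]), array([-0.0107,  0.0138, -0.0108]))
```

```bash
python3 -m handwheel '{"linear": [[0,0,-19],[20,0,-19],[54,0.5,-18],[56,0.5,-18],[56,0.8,10],[56,0.8,19],[52,0.8,19],[47.5,0.8,19],[47.5,0.8,19]], "angular": [[0,0,0],[-0.01,0.014,-0.011],[-0.01,0.014,-0.011],[-0.01,0.014,-0.011],[-0.01,0.014,-0.011],[-0.01,0.014,-0.011],[-0.01,0.014,-0.011],[-0.01,0.014,-0.011],[-0.01,0.014,-0.011]], "gripper": [-1,-1,-1,-1,-1,-1,-1,-1,-1]}' | grep -E "pos|force|ori"
python3 -m handwheel '{"linear": [[-1,0,0],[-2,0,0]], "angular": [[0,0,0],[0,0,0]], "gripper": [-1,-1]}' | grep -E "pos|force"
python3 -m handwheel '{"linear": [[-1,0,0],[-1.8,0,0]], "angular": [[0,0,0],[0,0,0]], "gripper": [-1,-1]}' | grep -E "pos|force"
python3 -m handwheel '{"linear": [[-1,0,0],[-1.8,0,0]], "angular": [[0,0,0],[0,0,0]], "gripper": [-1,-1]}' | grep -E "pos|force"
```

```text
ee_pos: [0.5144, 0.1207, 0.1137]
orientation: [0.0, 0.866, 0.5, 0.0]
force: [0.6, -0.1, -0.0]
ee_pos: [0.5141, 0.1188, 0.1145]
force: [-0.4, -0.7, -0.1]
ee_pos: [0.5135, 0.1172, 0.115]
force: [0.5, -0.4, 0.5]
ee_pos: [0.5129, 0.1161, 0.1151]
force: [0.2, 1.7, -0.5]
```

```bash
python3 -m handwheel '{"linear": [[-0.8,0,0],[-1.5,0,0.3]], "angular": [[0,0,0],[0,0,0]], "gripper": [-1,-1]}' | grep -E "pos|force"
python3 -m handwheel '{"linear": [[-0.8,0,0],[-1.5,0,0.3]], "angular": [[0,0,0],[0,0,0]], "gripper": [-1,-1]}' | grep -E "pos|force"
python3 -m handwheel '{"linear": [[-0.8,0,0],[-1.5,0,0.3]], "angular": [[0,0,0],[0,0,0]], "gripper": [-1,-1]}' | grep -E "pos|force"
```

```text
ee_pos: [0.5126, 0.1155, 0.1151]
force: [0.6, 2.1, 1.1]
ee_pos: [0.5121, 0.1147, 0.115]
force: [0.1, 1.4, 1.0]
ee_pos: [0.5116, 0.1138, 0.1149]
force: [-0.0, 2.9, 2.0]
```

```bash
python3 -m handwheel '{"linear": [[-0.8,0,0],[-1.5,0,0.3]], "angular": [[0,0,0],[0,0,0]], "gripper": [-1,-1]}' | grep -E "pos|force"
python3 -m handwheel '{"linear": [[-0.8,0.1,0],[-1.5,0.2,0.3]], "angular": [[0,0,0],[0,0,0]], "gripper": [-1,-1]}' | grep -E "pos|force|ori|clock"
```

```text
ee_pos: [0.5111, 0.1129, 0.1149]
force: [0.4, 3.4, 1.6]
clock: 23.5
ee_pos: [0.5105, 0.1119, 0.1148]
orientation: [-0.0, 0.866, 0.5, 0.004]
force: [0.1, 2.8, 2.2]
```

```bash
python3 - <<'E'
from h import *
for c in("scene","top"):
    im=arm.capture(c); cv2.imwrite(f"pics/{c}13.png",cv2.resize(cv2.cvtColor(im,cv2.COLOR_RGB2BGR),None,fx=1.5,fy=1.5,interpolation=cv2.INTER_CUBIC))
E
```

```text
(no output)
```

View pics/scene13.png

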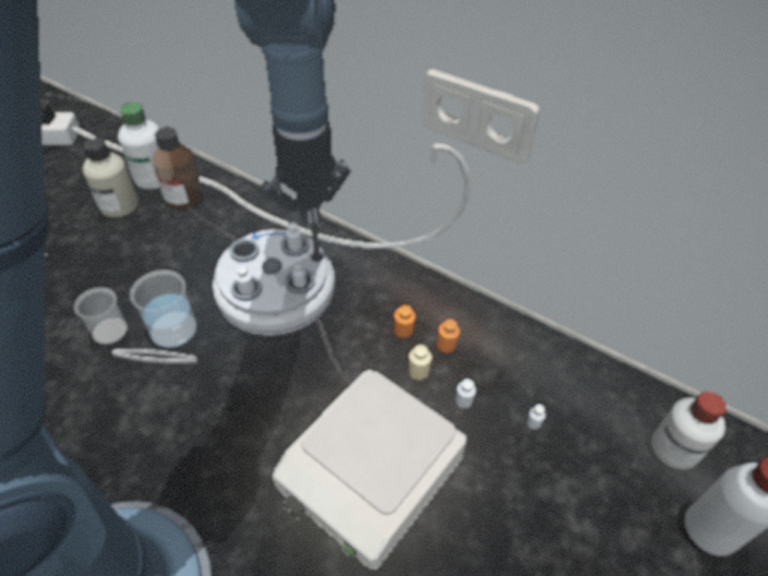

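View pics/top13.png

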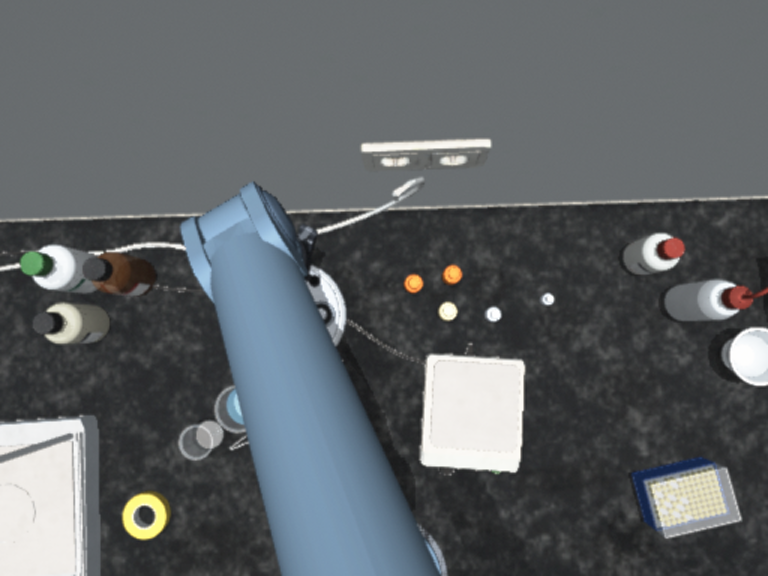

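```bash
python3 - <<'E'
from h import *
for uv in ((100,145),(253,139),(450,135)): print(back("top",uv,0).round(3), back("top",uv,.04).round(3))
print([back("top",(170,123),z).round(3).tolist() for z in (.25,.35,.45)])
print([back("top",(256/1.5,185/1.5),z).round(3).tolist() for z in (.25,.35,.45)])
E
```

```text
[0.626 0.399 0.   ] [0.617 0.381 0.04 ]
[ 0.63  -0.012  0.   ] [ 0.621 -0.013  0.04 ]
[ 0.625 -0.528  0.   ] [ 0.616 -0.507  0.04 ]
[[0.61, 0.144, 0.25], [0.582, 0.118, 0.35], [0.554, 0.092, 0.45]]
[[0.61, 0.143, 0.25], [0.582, 0.117, 0.35], [0.554, 0.091, 0.45]]
```

```bash
python3 -m handwheel '{"linear": [[6,0,0],[8,0,-20],[8,0,-38],[-15,0,-38],[-44,0,-38],[-44,0,-38]], "angular": [[0,0,0],[0,0,0],[0,0,0],[0,0,0],[0,0,0],[0,0,0]], "gripper": [-1,-1,-1,-1,-1,-1]}' | grep -E "pos|force|ori"; python3 - <<'E'
from h import *
u=np.array([.5,.866,0]); p=np.array([.5018,.0967,0])
print(to_rows(p-23*u/1000+[0,0,.113],60),to_rows(p-18.5*u/1000+[0,0,.113],60))
E
```

```text
ee_pos: [0.4853, 0.0677, 0.1509]
orientation: [0.001, 0.868, 0.497, 0.0]
force: [-0.0, -0.1, -0.7]
(array([10.4, -0.4, 37.9]), array([ 0.0023,  0.0004, -0.0062])) (array([14.9, -0.4, 37.9]), array([ 0.0023,  0.0004, -0.0062]))
```

```bash
python3 -m handwheel '{"linear": [[3,0,25],[6,0,36],[8,0,37],[10.5,0,37],[13,0,37],[14.5,0,37]], "angular": [[0,0,-0.006],[0,0,-0.006],[0,0,-0.006],[0,0,-0.006],[0,0,-0.006],[0,0,-0.006]], "gripper": [-1,-1,-1,-1,-1,-1]}' | grep -E "pos|force|ori"
python3 -m handwheel '{"linear": [[1,0.1,0]], "angular": [[0,0,0]], "gripper": [-1]}' | grep -E "pos|force"
python3 -m handwheel '{"linear": [[1,0.1,0]], "angular": [[0,0,0]], "gripper": [-1]}' | grep -E "pos|force"
python3 -m handwheel '{"linear": [[1,0.1,0]], "angular": [[0,0,0]], "gripper": [-1]}' | grep -E "pos|force"
python3 -m handwheel '{"linear": [[1,0.1,0]], "angular": [[0,0,0]], "gripper": [-1]}' | grep -E "pos|force"
```

```text
ee_pos: [0.4937, 0.081, 0.1147]
orientation: [0.001, 0.866, 0.5, 0.001]
force: [0.4, -0.8, 1.0]
ee_pos: [0.4938, 0.0813, 0.1149]
force: [-0.8, -1.7, -0.8]
ee_pos: [0.494, 0.0814, 0.1148]
force: [-0.7, -1.5, 0.7]
ee_pos: [0.4941, 0.0815, 0.1148]
force: [-0.8, -0.9, 1.0]
ee_pos: [0.4944, 0.0818, 0.1148]
force: [-2.0, -2.0, 1.4]
```

```bash
python3 -m handwheel '{"linear": [[1,0.1,0],[1.6,0.1,0]], "angular": [[0,0,0],[0,0,0]], "gripper": [-1,-1]}' | grep -E "pos|force"
python3 -m handwheel '{"linear": [[1,0.1,0],[1.6,0.1,0]], "angular": [[0,0,0],[0,0,0]], "gripper": [-1,-1]}' | grep -E "pos|force"
python3 -m handwheel '{"linear": [[1,0.1,0],[1.6,0.1,0]], "angular": [[0,0,0],[0,0,0]], "gripper": [-1,-1]}' | grep -E "pos|force"
python3 -m handwheel '{"linear": [[1,0.1,0],[1.6,0.1,0]], "angular": [[0,0,0],[0,0,0]], "gripper": [-1,-1]}' | grep -E "pos|force"
```

```text
ee_pos: [0.4954, 0.083, 0.1148]
force: [-1.3, -2.1, 0.1]
ee_pos: [0.4966, 0.0845, 0.1149]
force: [-0.7, -2.5, -0.2]
ee_pos: [0.4975, 0.0855, 0.1148]
force: [-0.8, -2.5, 0.1]
ee_pos: [0.4979, 0.0858, 0.1147]
force: [-2.5, -5.2, 3.0]
```

```bash
python3 - <<'E'
from h import *
s=arm.get_state(); c=arm.get_calibration("wrist"); T=np.array(c["tool_from_camera"]); K=np.array(c["mtx"])
def tl(uv,zt):
    d=T[:3,:3]@np.linalg.inv(K)@np.array([*uv,1.]); o=T[:3,3]; return (o+d*(zt-o[2])/d[2])*1000
for zt in (-.02,0,.008,.02): print(zt, tl((242,242),zt).round(1), tl((272,242),zt).round(1),tl((225,255),zt).round(1))
print("weight top", tl((188,281),.0155).round(1), "head",tl((257,242),-.009).round(1))
im=arm.capture("wrist"); cv2.imwrite("pics/w14.png",cv2.resize(cv2.cvtColor(im,cv2.COLOR_RGB2BGR)[100:340,120:400],None,fx=2.4,fy=2.4,interpolation=cv2.INTER_CUBIC))
print(s["clock"],s["force"])
E
```

```text
-0.02 [ 23.7  -6.1 -20. ] [ 23.7   5.4 -20. ] [ 18.1 -12.7 -20. ]
0 [13. -7.  0.] [13.   6.4  0. ] [  6.4 -14.9   0. ]
0.008 [ 8.8 -7.4  8. ] [8.8 6.9 8. ] [  1.7 -15.7   8. ]
0.02 [ 2.3 -8.  20. ] [ 2.3  7.5 20. ] [ -5.3 -17.   20. ]
weight top [-18.1 -36.3  15.5] head [17.8 -0.3 -9. ]
26.0 [-2.54663223 -5.16777877  2.99564333]
```

View pics/w14.png

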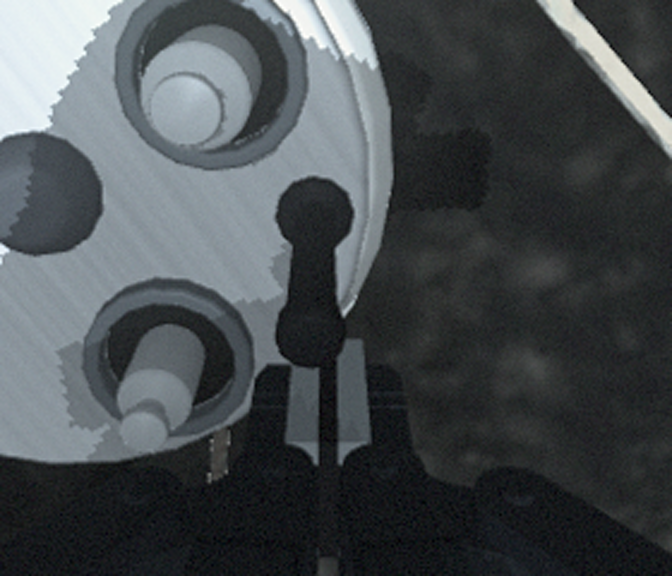

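```bash
python3 -m handwheel '{"linear": [[2,0,-0.5],[4,0,-1],[5,0,-1.5],[6,0,-2]], "angular": [[0,0.002,0],[0,0.004,0],[0,0.004,0],[0,0.004,0]], "gripper": [-1,-1,-1,-1]}' | grep -E "pos|force|ori"
```

```text
ee_pos: [0.4983, 0.0867, 0.115]
orientation: [0.003, 0.867, 0.499, -0.006]
force: [-3.5, -8.9, -0.9]
```

```bash
python3 -m handwheel '{"linear": [[4,0,-0.3],[6,0,-0.5],[7,0,-0.8],[7.5,0,-0.8]], "angular": [[0,0.002,0],[0,0.004,0],[0,0.004,0],[0,0.004,0]], "gripper": [-1,-1,-1,-1]}' | grep -E "pos|force|ori"
```

```text
ee_pos: [0.4987, 0.0871, 0.1145]
orientation: [0.004, 0.867, 0.497, -0.01]
force: [-7.0, -11.7, 5.5]
```

```bash
python3 -m handwheel '{"linear": [[5,0,-1],[7,0,-1.5],[8,0,-2],[8,0,-2]], "angular": [[0,0.004,0],[0,0.008,0],[0,0.008,0],[0,0.008,0]], "gripper": [-1,-1,-1,-1]}' | grep -E "clock|pos|force|ori"
```

```text
clock: 27.25
ee_pos: [0.4987, 0.0872, 0.1146]
orientation: [0.004, 0.868, 0.496, -0.014]
force: [-7.3, -11.6, 5.4]
```

```bash
cat > rect.py <<'E'
from h import *
def rect(img,P,z,axis,off=(0,0),sc=1.0,half=.095,n=380):
    g=np.linspace(half,-half,n); X=np.zeros((n,n,3)); X[...,0]=axis[0]+g[:,None]; X[...,1]=axis[1]+g[None,:]; X[...,2]=z
    K,R,t=P; p=(X@R.T+t)@K.T; uv=p[...,:2]/p[...,2:]
    m=((uv-np.array(off))*sc).astype(np.float32)
    return cv2.remap(img,m[...,0],m[...,1],cv2.INTER_CUBIC)
E
python3 - <<'E'
from rect import *
P=cam("scene"); ax=(.4437,.138)
a=rect(cv2.imread("pics/scene0.png"),P,.062,ax)
b=rect(cv2.imread("pics/s9.png"),P,.062,ax,off=(60,60),sc=3.)
cv2.imwrite("pics/r1.png",np.hstack([a,b]))
E
```

```text
(no output)
```

View pics/r1.png

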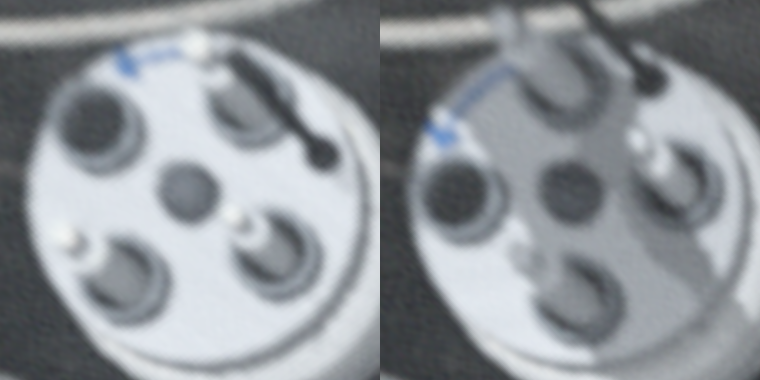

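```bash
python3 - <<'E'
from h import *
s=arm.get_state(); F=s["force"];M=s["moment"]; print(F.round(2),M.round(3),s["clock"])
print("F.M",F@M/np.linalg.norm(F))
R=tool_T(s)[:3,:3]
f=R.T@F; m=R.T@M; print("tool frame f",f.round(2),"m",m.round(3))
r0=np.cross(f,m)/(f@f); fn=f/np.linalg.norm(f)
for x in (0,.011,.0175): 
    l=(x-r0[0])/fn[0]; print(x,((r0+l*fn)*1000).round(1))
E
```

```text
[ -7.35 -11.62   5.38] [-2.451  1.46   0.098] 27.25
F.M 0.10600068295853687
tool frame f [-13.89  -0.46  -4.97] m [ 0.01  -2.854 -0.079]
0 [  0.   -3.1 205.2]
0.011 [ 11.   -2.7 209.1]
0.0175 [ 17.5  -2.5 211.4]
```

```bash
python3 -m handwheel '{"linear": [[-1,0,-1],[-2,0,-1],[2,0,-1],[5,0,-1],[5,0,-1]], "angular": [[0,0.014,0],[0,0.014,0],[0,0.014,0],[0,0.014,0],[0,0.014,0]], "gripper": [-1,-1,-1,-1,-1]}' | grep -E "clock|pos|force|ori"; python3 -c "
from h import *
print(to_rows([.4987,.0872,.113],60))"
```

```text
clock: 27.75
ee_pos: [0.4991, 0.0867, 0.1153]
orientation: [0.003, 0.869, 0.495, -0.013]
force: [-7.7, -9.6, 8.1]
(array([ 0.3, -0.5,  2.3]), array([-0.0086,  0.0261, -0.011 ]))
```

```bash
python3 -m handwheel '{"linear": [[-8,0,0],[-10,0,-18],[-10,0,-38],[10,0,-38],[45,0,-38],[48,0,-38],[48,0,-15],[48,0,2],[46,0,2],[42,0,2]], "angular": [[0,0,0],[-0.008,0.026,-0.011],[-0.008,0.026,-0.011],[-0.008,0.026,-0.011],[-0.008,0.026,-0.011],[-0.008,0.026,-0.011],[-0.008,0.026,-0.011],[-0.008,0.026,-0.011],[-0.008,0.026,-0.011],[-0.008,0.026,-0.011]], "gripper": [-1,-1,-1,-1,-1,-1,-1,-1,-1,-1]}' | grep -E "clock|pos|force|ori"
```

```text
clock: 28.75
ee_pos: [0.5205, 0.1239, 0.1124]
orientation: [-0.001, 0.866, 0.501, 0.0]
force: [0.7, -0.2, 0.6]
```

```bash
python3 -m handwheel '{"linear": [[-4,0,0],[-8,0,0],[-10,0,0],[-12,0.1,0],[-14,0.2,0],[-16,0.3,0],[-18,0.5,0],[-19,0.5,0]], "angular": [[0,0,0],[0,0,0],[0,0,0],[0,0,0],[0,0,0],[0,0,0],[0,0,0],[0,0,0]], "gripper": [-1,-1,-1,-1,-1,-1,-1,-1]}' | grep -E "clock|pos|force|ori"
python3 - <<'E'
from h import *
s=arm.get_state(); im=arm.capture("scene"); cv2.imwrite("pics/s15.png",cv2.cvtColor(im,cv2.COLOR_RGB2BGR))
E
python3 -m handwheel '{"linear": [[6,0,0],[8,0,-20],[8,0,-38],[-15,0,-38],[-46,0,-38],[-46,0,-38]], "angular": [[0,0,0],[0,0,0],[0,0,0],[0,0.03,0],[0,0.06,0],[0,0.06,0]], "gripper": [-1,-1,-1,-1,-1,-1]}' | grep -E "pos|force|ori"; python3 - <<'E'
from h import *
s=arm.get_state(); im=arm.capture("wrist"); cv2.imwrite("pics/w15.png",cv2.cvtColor(im,cv2.COLOR_RGB2BGR))
print(to_rows([.485,.070,.104],60),proj("wrist",[.5,.095,.123],s))
E
```

```text
clock: 29.55
ee_pos: [0.5114, 0.1073, 0.1125]
orientation: [-0.001, 0.866, 0.501, 0.0]
force: [0.3, 2.2, 0.5]
ee_pos: [0.4846, 0.0605, 0.1484]
orientation: [-0.015, 0.867, 0.497, 0.022]
force: [-0.4, -0.1, -0.3]
(array([ 2.9, -4.3, 45.2]), array([-0.0032, -0.056 , -0.0043])) [249.50293099 175.14564579]
```

View pics/w15.png

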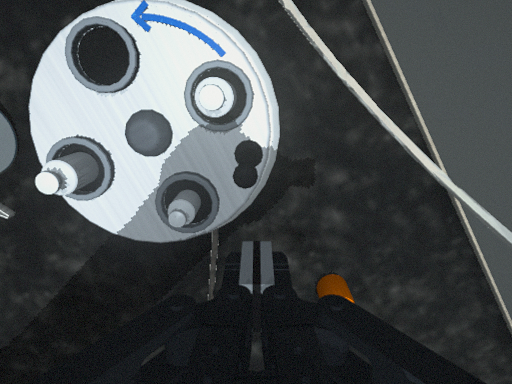

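```bash
python3 -m handwheel '{"linear": [[0,-4.3,25],[2.5,-4.3,43],[3,-4.3,45],[6,-4.3,45],[9,-4.3,45]], "angular": [[0,0,0],[0,0,0],[0,0,0],[0,0,0],[0,0,0]], "gripper": [-1,-1,-1,-1,-1]}' | grep -E "clock|pos|force|ori"
python3 -m handwheel '{"linear": [[2,0,0.1],[4,0.1,0.2],[6,0.2,0.3]], "angular": [[0,0,0],[0,0,0],[0,0,0]], "gripper": [-1,-1,-1]}' | grep -E "clock|pos|force|ori"; python3 - <<'E'
from h import *
s=arm.get_state(); im=arm.capture("wrist"); cv2.imwrite("pics/w16.png",cv2.resize(cv2.cvtColor(im,cv2.COLOR_RGB2BGR)[100:340,120:400],None,fx=2.4,fy=2.4,interpolation=cv2.INTER_CUBIC))
E
```

```text
clock: 30.75
ee_pos: [0.489, 0.076, 0.1053]
orientation: [-0.015, 0.867, 0.498, 0.024]
force: [-0.0, -0.6, -0.2]
clock: 31.05
ee_pos: [0.4927, 0.0804, 0.1059]
orientation: [-0.014, 0.867, 0.498, 0.024]
force: [-0.9, -1.5, 1.7]
```

View pics/w16.png

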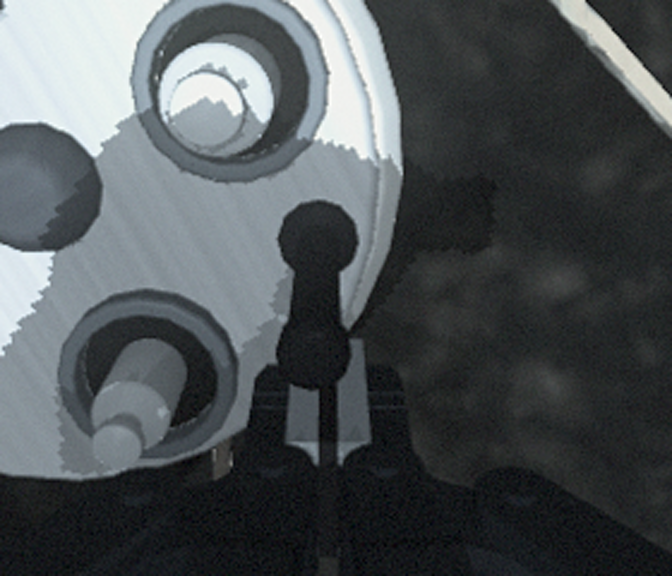

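```bash
python3 -m handwheel '{"linear": [[2,0.1,0.1],[4,0.1,0.2]], "angular": [[0,0,0],[0,0,0]], "gripper": [-1,-1]}' | grep -E "clock|pos|force"; python3 -m handwheel '{"linear": [[2,0,0.1],[3,0,0.2]], "angular": [[0,0,0],[0,0,0]], "gripper": [-1,-1]}' | grep -E "clock|pos|force"
```

```text
clock: 31.3
ee_pos: [0.495, 0.0831, 0.1059]
force: [-0.2, -3.6, 0.9]
clock: 31.5
ee_pos: [0.4969, 0.0856, 0.1058]
force: [-0.1, -2.2, -0.6]
```

```bash
python3 -m handwheel '{"linear": [[2,0,0],[3.5,0,0]], "angular": [[0,0,0],[0,0,0]], "gripper": [-1,-1]}' | grep -E "clock|pos|force"
```

```text
clock: 31.7
ee_pos: [0.4979, 0.0869, 0.1057]
force: [-3.5, -7.7, 3.1]
```

```bash
python3 -m handwheel '{"linear": [[2,0,-0.3],[4,0,-0.5],[5,0,-0.8],[5,0,-0.8]], "angular": [[0,0.005,0],[0,0.008,0],[0,0.008,0],[0,0.008,0]], "gripper": [-1,-1,-1,-1]}' | grep -E "clock|pos|force|ori"
```

```text
clock: 32.1
ee_pos: [0.4982, 0.0873, 0.1057]
orientation: [-0.014, 0.868, 0.496, 0.022]
force: [-4.3, -8.3, 2.6]
```

```bash
python3 -m handwheel '{"linear": [[3,0,-1],[5,0,-3],[5.5,0,-4],[5.5,0,-5]], "angular": [[0,0.005,0],[0,0.008,0],[0,0.008,0],[0,0.008,0]], "gripper": [-1,-1,-1,-1]}' | grep -E "clock|pos|force|ori"
```

```text
clock: 32.5
ee_pos: [0.4972, 0.0878, 0.1083]
orientation: [-0.016, 0.868, 0.496, 0.02]
force: [-1.4, -7.6, -5.3]
```

```bash
python3 -m handwheel '{"linear": [[4,0,0],[6,0,0],[7.5,0,-0.5],[8.5,0,-0.5],[9,0,-0.5]], "angular": [[0,0.01,0],[0,0.015,0],[0,0.015,0],[0,0.015,0],[0,0.015,0]], "gripper": [-1,-1,-1,-1,-1]}' | grep -E "clock|pos|force|ori"
```

```text
clock: 33.0
ee_pos: [0.4975, 0.0887, 0.1071]
orientation: [-0.018, 0.869, 0.494, 0.019]
force: [-6.0, -13.0, 4.8]
```

```bash
python3 -m handwheel '{"linear": [[6,0,-1],[8.5,0,-2],[10,0,-2],[10.5,0,-2.5]], "angular": [[0,0.01,0],[0,0.015,0],[0,0.015,0],[0,0.015,0]], "gripper": [-1,-1,-1,-1]}' | grep -E "clock|pos|force|ori"
```

```text
clock: 33.4
ee_pos: [0.4976, 0.0891, 0.1072]
orientation: [-0.02, 0.87, 0.492, 0.017]
force: [-7.0, -15.5, 0.6]
```

It holds at 17 N. By the stated forces (ramp ≤ 7 N, and only the detent stands firm) this is the detent. I'll release gently and go to the brass weight with the gripper half open. From there the top camera gives an unobstructed measurement of the table angle.

```bash
python3 -m handwheel '{"linear": [[3,0,-1],[-2,0,0],[-8,0,0],[-12,0,-20],[-12,0,-50]], "angular": [[0,0,0],[0,0,0],[0,0,0],[0,-0.05,0],[0,-0.05,0]], "gripper": [-1,-1,-1,-1,-1]}' | grep -E "clock|pos|force|ori"; python3 -c "
from h import *
print(to_rows([.4437,-.122,.170],40))"
```

```text
clock: 33.9
ee_pos: [0.4895, 0.0784, 0.1557]
orientation: [-0.009, 0.869, 0.494, -0.006]
force: [1.1, 0.7, 0.2]
(array([-195.6,   62.9,  -15.4]), array([-0.0212,  0.0049,  0.3352]))
```

```bash
python3 -m handwheel '{"linear": [[-195,63,-15],[-195,63,-15],[-195,63,-15],[-195,63,-15],[-195,63,-15],[-195,63,-15],[-195,63,-15]], "angular": [[-0.02,0.005,0],[-0.02,0.005,0.14],[-0.02,0.005,0.28],[-0.02,0.005,0.335],[-0.02,0.005,0.335],[-0.02,0.005,0.335],[-0.02,0.005,0.335]], "gripper": [-1,-0.5,0.2,0.2,0.2,0.2,0.2]}' | grep -E "clock|pos|force|ori|gap"; python3 - <<'E'
from rect import *
s=arm.get_state()
t=cv2.cvtColor(arm.capture("top"),cv2.COLOR_RGB2BGR); cv2.imwrite("pics/t17.png",t)
w=cv2.cvtColor(arm.capture("wrist"),cv2.COLOR_RGB2BGR); cv2.imwrite("pics/w17.png",w)
P=cam("top"); ax=(.4437,.1382)
a=rect(cv2.imread("pics/top0.png"),P,.06,ax); b=rect(t,P,.06,ax)
cv2.imwrite("pics/r17.png",np.hstack([a,b]))
np.save("pics/s17.npy",np.array([s["ee_pos"].tolist()+s["orientation"].tolist()]))
print(to_rows([.4437,-.122,.170],40,s), proj("wrist",[.4437,-.122,.05],s))
E
```

```text
clock: 34.6
ee_pos: [0.4449, -0.1195, 0.1697]
orientation: [-0.001, 0.939, 0.343, 0.001]
force: [-0.1, 0.1, -0.5]
finger_gap: 0.0509
(array([-2.5,  1.1, -0.3]), array([-0.0012, -0.0018,  0.0031])) [258.73779717 187.99761064]
```

View pics/r17.png

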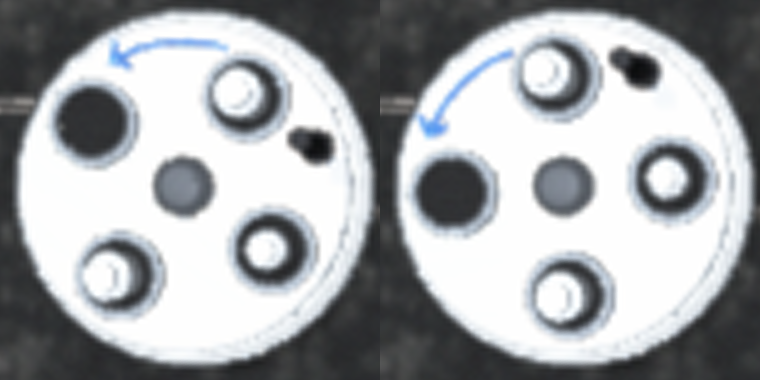

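View pics/w17.png

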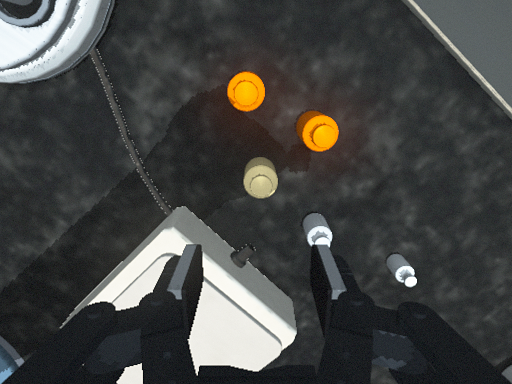

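```bash
python3 - <<'E'
from rect import *
P=cam("top")
t0=cv2.imread("pics/top0.png"); t1=cv2.imread("pics/t17.png")
def foot(th,img):pass
for ax in ((.4437,.1382),(.4425,.1390),(.4445,.1375)):
    a=rect(t0,P,.054,ax,n=760); b=rect(t1,P,.054,ax,n=760)
    blue=lambda i: np.clip(i[...,0].astype(float)-i[...,2],0,None)*(i[...,0]>120)
    pa,pb=[cv2.warpPolar(blue(i).astype(np.float32),(380,3600),(379.5,379.5),380,cv2.WARP_POLAR_LINEAR) for i in (a,b)]
    ra,rb=pa[:,230:330].sum(1),pb[:,230:330].sum(1)
    c=np.fft.ifft(np.fft.fft(rb-rb.mean())*np.conj(np.fft.fft(ra-ra.mean()))).real
    k=c.argmax(); k=k-3600 if k>1800 else k
    ca=np.angle((ra*np.exp(1j*np.arange(3600)*2*np.pi/3600)).sum(),deg=True); cb=np.angle((rb*np.exp(1j*np.arange(3600)*2*np.pi/3600)).sum(),deg=True)
    # 2D correlation
    print(ax,"corr",-k/10,"centroid",-(cb-ca)%360)
    # dark cup & foot
    for nm,i in(("a",a),("b",b)):
        g=cv2.cvtColor(i,cv2.COLOR_BGR2GRAY)
        m=(g<70).astype(np.uint8); n,l,st,ce=cv2.connectedComponentsWithStats(m)
        for j in range(1,n):
            x,y=ce[j]; dx=(379.5-y)/4; dy=(379.5-x)/4; r=np.hypot(dx,dy)
            if st[j,4]>150 and r<78 : print(nm,st[j,4],round(r,1),round(np.degrees(np.arctan2(dy,dx)),1))
E
```

```text
(0.4437, 0.1382) corr 37.0 centroid 39.02351945394314
a 66814 74.3 -5.9
a 2648 55.2 -38.0
a 12718 61.1 55.7
a 82704 66.8 175.8
a 2582 66.0 -70.5
a 184 58.8 -63.7
a 5427 52.2 -124.9
a 2570 51.5 145.4
b 66407 74.3 -5.9
b 2611 54.5 1.1
b 162 70.5 -19.3
b 3055 69.5 -29.3
b 80773 66.4 177.4
b 4787 54.3 -86.0
b 261 39.0 -70.7
b 12597 60.9 91.0
b 2553 52.5 -173.1
(0.4425, 0.139) corr 36.9 centroid 39.490054190418306
a 62697 74.9 -4.6
a 2645 56.6 -37.9
a 12708 61.2 54.3
a 86856 66.4 174.2
a 2586 67.2 -69.8
a 183 60.0 -63.0
a 5423 52.1 -123.3
a 2564 50.0 145.4
b 62331 74.9 -4.6
b 2597 55.6 0.2
b 163 71.9 -19.5
b 3048 70.9 -29.4
b 86004 66.3 174.7
b 4795 55.2 -84.8
b 259 40.1 -69.5
b 12591 60.1 89.9
b 2551 51.4 -172.0
(0.4445, 0.1375) corr 37.0 centroid 38.49878785672354
a 69790 73.9 -7.0
a 2644 54.1 -37.9
a 12706 61.3 56.6
a 79844 67.3 177.3
a 2586 65.1 -71.0
a 183 57.8 -64.1
a 5419 52.0 -126.0
a 2564 52.5 145.3
b 69309 73.9 -7.0
b 2597 53.7 1.8
b 163 69.5 -18.9
b 3046 68.4 -29.1
b 78088 66.9 178.8
b 4794 53.5 -86.8
b 259 38.0 -71.5
b 12590 61.6 91.8
b 2551 53.2 -173.9
```

The table now rests about 40° further than at the start, within the 20–46° range. The brass weight is at wrist (260,187), predicted (259,188). The orange look-alikes at (246,92) and (318,132) and the steel ones at (318,235) and (402,272) are clear of the fingers. Descending.

```bash
python3 - <<'E'
from h import *
w=cv2.imread("pics/w17.png"); cv2.imwrite("pics/w17c.png",cv2.resize(w[60:290,180:430],None,fx=2.4,fy=2.4,interpolation=cv2.INTER_CUBIC))
print(back("top",(285,237),.05).round(3), to_rows([.4437,-.122,.020],40), arm.get_state()["clock"])
E
python3 -m handwheel '{"linear": [[-1,1,40],[-2.5,1,80],[-2.5,1,115],[-2.5,1,115]], "angular": [[0,0,0],[0,0,0],[0,0,0],[0,0,0]], "gripper": [0.2,0.2,0.2,0.2]}' | grep -E "clock|pos|force|gap"
python3 - <<'E'
from h import *
s=arm.get_state(); w=cv2.cvtColor(arm.capture("wrist"),cv2.COLOR_RGB2BGR); cv2.imwrite("pics/w18.png",w)
print(to_rows([.4437,-.122,.020],40,s), proj("wrist",[.4437,-.122,.05],s))
E
```

```text
[ 0.372 -0.086  0.05 ] (array([ -2.9,   1.7, 149.6]), array([-0.0014, -0.0011,  0.0048])) 34.7
clock: 35.1
ee_pos: [0.4394, -0.1181, 0.0504]
force: [-0.9, -0.4, 0.3]
finger_gap: 0.0515
(array([ 0.9,  6.2, 30.3]), array([-0.0115,  0.0037,  0.0086])) [270.32885683 264.98447905]
```

View pics/w17c.png

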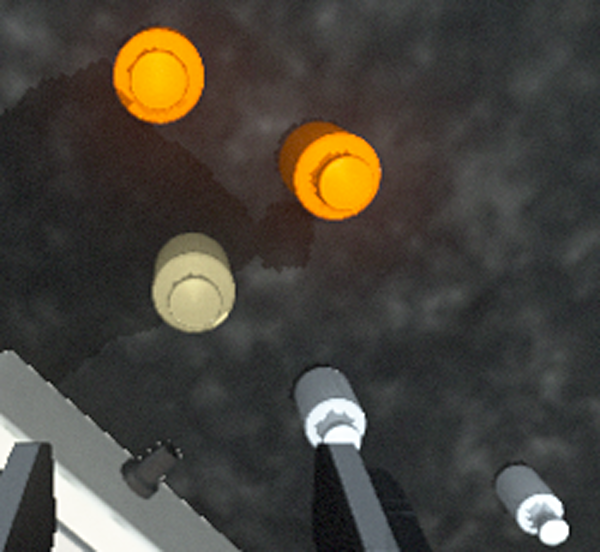

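View pics/w18.png

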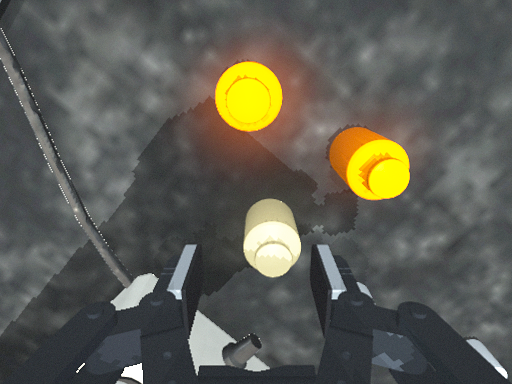

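```bash
python3 -m handwheel '{"linear": [[2,5,8],[2.5,6.2,15],[2.5,6.2,24],[2.5,6.2,30],[2.5,6.2,30]], "angular": [[-0.01,0.004,0.008],[-0.01,0.004,0.008],[-0.01,0.004,0.008],[-0.01,0.004,0.008],[-0.01,0.004,0.008]], "gripper": [0.2,0.2,0.2,0.2,0.2]}' | grep -E "clock|pos|force|gap"
python3 - <<'E'
from h import *
s=arm.get_state(); w=cv2.cvtColor(arm.capture("wrist"),cv2.COLOR_RGB2BGR); cv2.imwrite("pics/w19.png",w)
print(to_rows([.4437,-.122,.020],40,s), proj("wrist",[.4437,-.122,.05],s))
E
```

```text
clock: 35.65
ee_pos: [0.4468, -0.1217, 0.0221]
force: [-0.2, 0.5, 0.2]
finger_gap: 0.0512
(array([-2.6, -1.8,  2.1]), array([ 0.0016, -0.002 ,  0.    ])) [253.59103856 311.99439067]
```

View pics/w19.png

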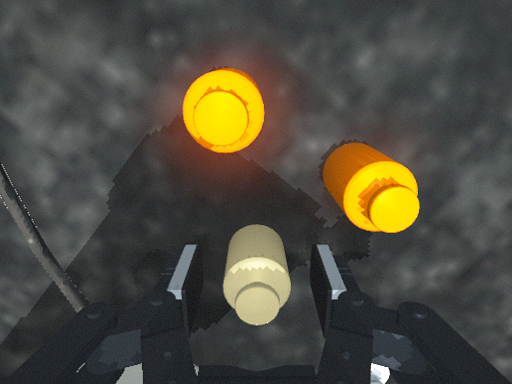

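```bash
python3 -m handwheel '{"linear": [[0.5,0,1],[0.5,0,1],[0.5,0,1],[0.5,0,1],[0.5,0,1]], "angular": [[0,0,0],[0,0,0],[0,0,0],[0,0,0],[0,0,0]], "gripper": [-0.3,-1,-1,-1,-1]}' | grep -E "clock|pos|force|gap"
python3 -m handwheel '{"linear": [[0,0,0],[0,0,-10],[0,0,-40],[0,0,-80],[0,0,-120]], "angular": [[0,0,0],[0,0,0],[0,0,0],[0,0,0],[0,0,0]], "gripper": [-1,-1,-1,-1,-1]}' | grep -E "clock|pos|force|gap"
python3 - <<'E'
from h import *
s=arm.get_state(); w=cv2.cvtColor(arm.capture("wrist"),cv2.COLOR_RGB2BGR); cv2.imwrite("pics/w20.png",w)
print(s["ee_pos"],s["force"],s["moment"])
print(to_rows([.444,.195,.16],40,s))
E
```

```text
clock: 36.2
ee_pos: [0.4477, -0.1215, 0.0219]
force: [-0.6, 0.8, 5.4]
finger_gap: 0.026
clock: 36.7
ee_pos: [0.4459, -0.121, 0.1423]
force: [0.6, -0.8, -2.5]
finger_gap: 0.0258
[ 0.44587508 -0.12103487  0.14234263] [ 0.58469231 -0.79812388 -2.48605482] [-0.04335797 -0.09647881 -0.00255408]
(array([ 201.8, -243.2,  -17.4]), array([-0.0001, -0.0014,  0.0003]))
```

View pics/w20.png

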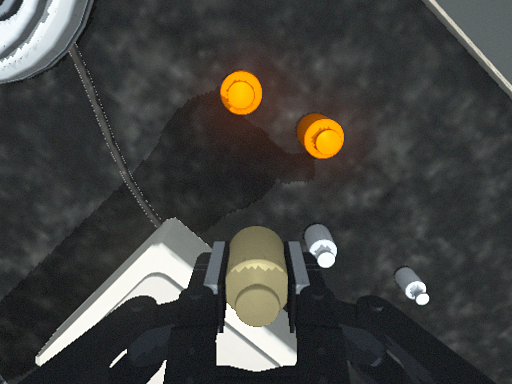

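```bash
cat >> h.py <<'E'
def tl(uv,zt):
    c=arm.get_calibration("wrist"); T=np.array(c["tool_from_camera"]); K=np.array(c["mtx"])
    d=T[:3,:3]@np.linalg.inv(K)@np.array([*uv,1.]); o=T[:3,3]; return (o+d*(zt-o[2])/d[2])*1000
E
python3 - <<'E'
from h import *
print("knob top",tl((257,303),-.028), "shoulder",tl((257,278),-.018))
E
python3 -m handwheel '{"linear": [[190,-229,-20],[190,-229,-20],[190,-229,-20],[190,-229,-20],[190,-229,-20],[190,-229,-20],[190,-229,-20],[190,-229,-20],[190,-229,-20]], "angular": [[0,0,0],[0,0,0],[0,0,0],[0,0,0],[0,0,0],[0,0,0],[0,0,0],[0,0,0],[0,0,0]], "gripper": [-1,-1,-1,-1,-1,-1,-1,-1,-1]}' | grep -E "clock|pos|force|gap|ori"
python3 - <<'E'
from h import *
s=arm.get_state(); w=cv2.cvtColor(arm.capture("wrist"),cv2.COLOR_RGB2BGR); cv2.imwrite("pics/w21.png",w)
print(s["ee_pos"])
for c in((.4423,.1961),(.4414,.1942)): print(proj("wrist",[*c,.062],s))
print(to_rows([.4423,.196,.11],40,s))
E
```

```text
knob top [  1.72796402  -0.40123164 -28.        ] shoulder [  6.0791008   -0.38818684 -18.        ]
clock: 37.65
ee_pos: [0.4487, 0.1739, 0.1674]
orientation: [0.004, 0.94, 0.342, 0.005]
force: [0.8, -0.4, -2.0]
finger_gap: 0.026
[0.44866567 0.17388085 0.16740092]
[227.43587787 179.69541403]
[228.67557536 182.12055587]
(array([  9. , -21.7,  57.2]), array([ 0.0115, -0.0055, -0.0008]))
```

View pics/w21.png

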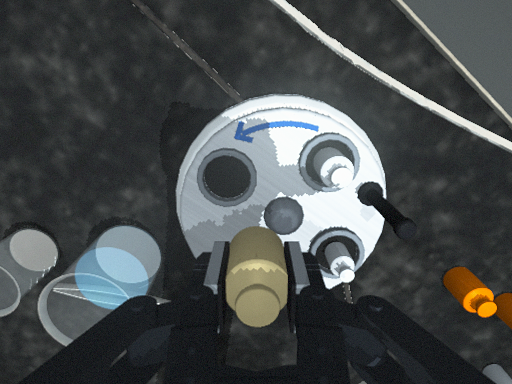

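```bash
python3 - <<'E'
from h import *
w=cv2.imread("pics/w21.png"); s=arm.get_state()
g=cv2.cvtColor(w,cv2.COLOR_BGR2GRAY)
cv2.imwrite("pics/w21c.png",cv2.resize(w[130:230,170:300],None,fx=6,fy=6,interpolation=cv2.INTER_CUBIC))
m=(g<75).astype(np.uint8); m[:140]=0; n,l,st,ce=cv2.connectedComponentsWithStats(m)
for j in range(1,n):
    if 400<st[j,4]<6000: print(ce[j].round(1),st[j])
for uv in((226,177),(227,176)):
    c=back("wrist",uv,.062,s); print(c.round(4))
E
```

```text
[226.2 177. ] [ 203  155   48   46 1605]
[0.4435 0.1977 0.062 ]
[0.4446 0.1976 0.062 ]
```

View pics/w21c.png

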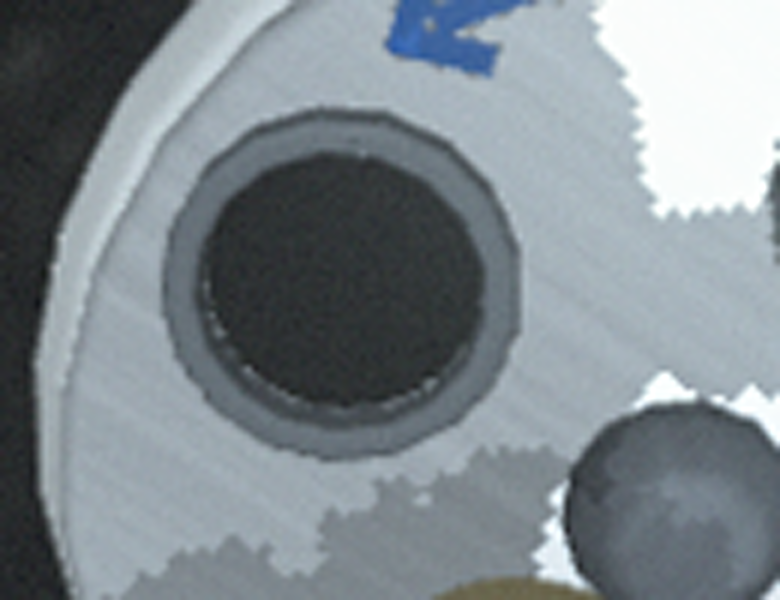

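```bash
python3 -c "
from h import *
print(to_rows([.4419,.196,.102],40))"
python3 -m handwheel '{"linear": [[9,-21.5,0],[9,-21.5,20],[9,-21.5,45],[9,-21.5,65],[9,-21.5,65]], "angular": [[0.011,-0.005,0],[0.011,-0.005,0],[0.011,-0.005,0],[0.011,-0.005,0],[0.011,-0.005,0]], "gripper": [-1,-1,-1,-1,-1]}' | grep -E "clock|pos|force|gap|ori"
python3 - <<'E'
from h import *
s=arm.get_state(); w=cv2.cvtColor(arm.capture("wrist"),cv2.COLOR_RGB2BGR); cv2.imwrite("pics/w22.png",cv2.resize(w[150:350,140:380],None,fx=3,fy=3,interpolation=cv2.INTER_CUBIC))
sc=cv2.cvtColor(arm.capture("scene"),cv2.COLOR_RGB2BGR); cv2.imwrite("pics/s22.png",cv2.resize(sc[100:230,110:270],None,fx=4.5,fy=4.5,interpolation=cv2.INTER_CUBIC))
print(s["ee_pos"],to_rows([.4419,.196,.076],40,s),proj("wrist",[.4428,.1968,.062],s))
E
```

```text
(array([  8.8, -22.6,  65.2]), array([ 0.0115, -0.0055, -0.0022]))
clock: 38.2
ee_pos: [0.4403, 0.1916, 0.0991]
orientation: [0.001, 0.941, 0.339, -0.004]
force: [-0.3, -0.6, -2.5]
finger_gap: 0.0257
[0.44032878 0.19162137 0.09911286] (array([ 4.2, -2.3, 23.1]), array([-0.0013,  0.0072, -0.0056])) [253.29900827 222.05180033]
```

View pics/w22.png

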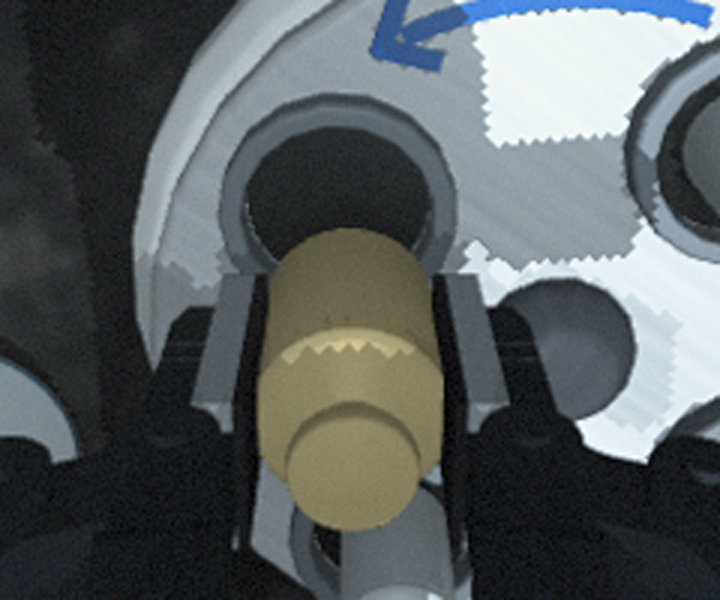

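View pics/s22.png

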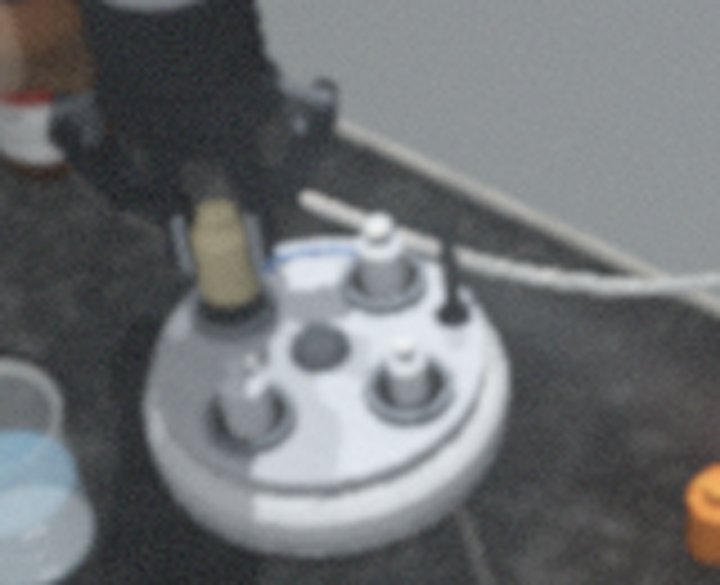

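```bash
python3 -m handwheel '{"linear": [[4.6,-1.9,0],[4.6,-1.9,4],[4.6,-1.9,8],[4.6,-1.9,8],[4.6,-1.9,8]], "angular": [[-0.001,0.007,-0.005],[-0.001,0.007,-0.005],[-0.001,0.007,-0.005],[-0.001,0.007,-0.005],[-0.001,0.007,-0.005]], "gripper": [-1,-1,-1,-1,-1]}' | grep -E "clock|pos|force|gap|ori"
python3 - <<'E'
from h import *
s=arm.get_state(); w=cv2.cvtColor(arm.capture("wrist"),cv2.COLOR_RGB2BGR); cv2.imwrite("pics/w23.png",cv2.resize(w[150:350,140:380],None,fx=3,fy=3,interpolation=cv2.INTER_CUBIC))
print(s["ee_pos"],to_rows([.4426,.196,.076],40,s),s["force"])
E
```

```text
clock: 38.8
ee_pos: [0.4449, 0.1981, 0.0939]
orientation: [-0.0, 0.94, 0.342, 0.003]
force: [0.3, 0.6, -2.6]
finger_gap: 0.0259
[0.44491871 0.19811385 0.09389151] (array([-3.2,  0.1, 17.9]), array([ 0.0014, -0.0058,  0.0005])) [ 0.31074143  0.63253528 -2.59553009]
```

View pics/w23.png

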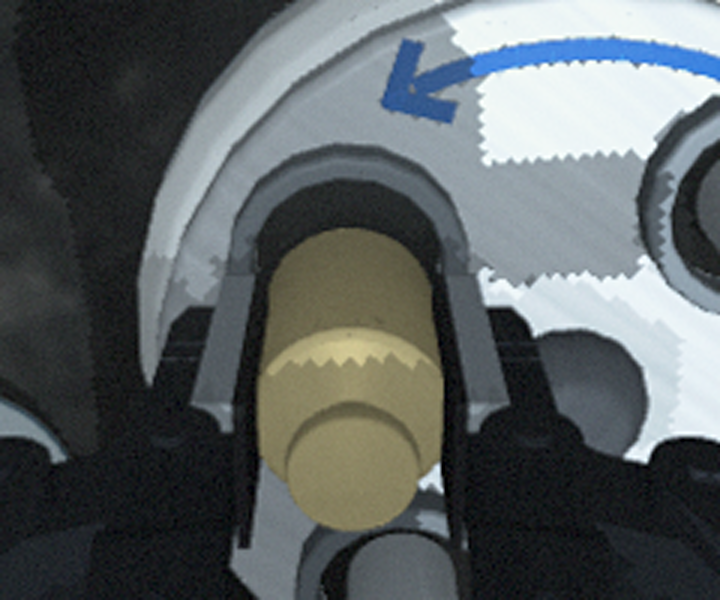

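```bash
python3 -m handwheel '{"linear": [[-2,0,0],[-3,0.1,2],[-3,0.1,4],[-3,0.1,5],[-3,0.1,5],[-3,0.1,5]], "angular": [[0.001,-0.005,0],[0.001,-0.005,0],[0.001,-0.005,0],[0.001,-0.005,0],[0.001,-0.005,0],[0.001,-0.005,0]], "gripper": [-1,-1,-1,-1,-1,-1]}' | grep -E "clock|pos|force|gap|ori"
python3 - <<'E'
from h import *
s=arm.get_state(); w=cv2.cvtColor(arm.capture("wrist"),cv2.COLOR_RGB2BGR); cv2.imwrite("pics/w24.png",cv2.resize(w[150:350,140:380],None,fx=3,fy=3,interpolation=cv2.INTER_CUBIC))
print(s["ee_pos"],to_rows([.4426,.196,.076],40,s),s["force"], proj("wrist",[.4436,.1974,.062],s))
E
```

```text
clock: 39.45
ee_pos: [0.4428, 0.1962, 0.0889]
orientation: [-0.0, 0.94, 0.342, 0.001]
force: [-0.1, 0.3, -1.8]
finger_gap: 0.0259
[0.44279691 0.196234   0.08890932] (array([-0.3,  0. , 12.9]), array([ 0.0003, -0.001 ,  0.0005])) [-0.05199595  0.33515259 -1.80351443] [256.84047611 237.09180421]
```

View pics/w24.png

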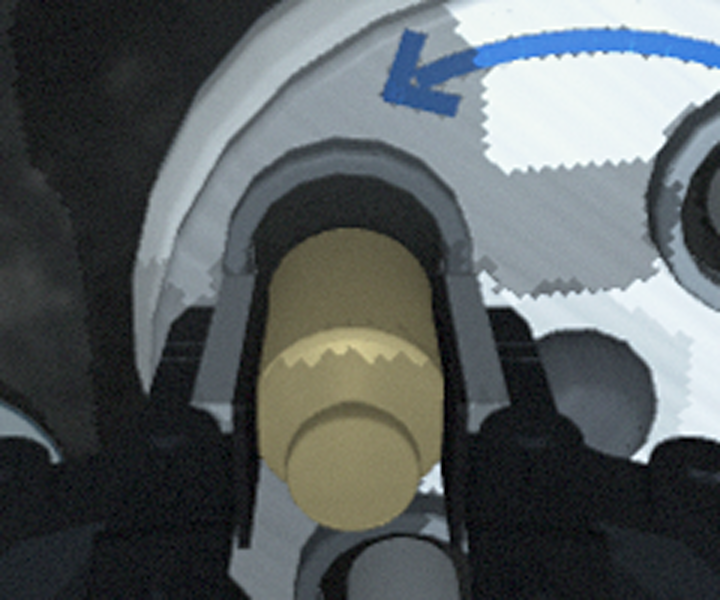

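```bash
python3 - <<'E'
from h import *
s=arm.get_state(); T=tool_T(s)
for p in ([1.7,-.4,22],[16.2,-.4,22],[1.7,-14.9,22],[1.7,14.1,22],[14.7,0,22]):
    X=T@np.array([*(np.array(p)/1000),1]); print(p,X[:3].round(4),((proj("wrist",X[:3],s)-[140,150])*3).round(0))
# ring: front outer edge at px (348,138)crop ; inner front edge (348,177)
for q in ((348,138),(348,177)):
    print(tl((140+q[0]/3,150+q[1]/3),s["ee_pos"][2]-.062).round(1))
print(tl((140+350/3,150+228/3),.022).round(1))
E
```

```text
[1.7, -0.4, 22] [0.4439 0.1977 0.067 ] [350. 272.]
[16.2, -0.4, 22] [0.455 0.207 0.067] [351. 196.]
[1.7, -14.9, 22] [0.4346 0.2088 0.067 ] [267. 272.]
[1.7, 14.1, 22] [0.4533 0.1866 0.067 ] [434. 273.]
[14.7, 0, 22] [0.4542 0.2057 0.067 ] [353. 204.]
[24.8 -0.8 27. ]
[17.6 -0.8 27. ]
[10.2 -0.5 22. ]
```

Relative check: the weight's lower rim sits 7.4 mm behind the ring's front inner edge, where 3.5 mm would be centred. The top and scene estimates also put the weight at tool x ≈ −3.5 mm. I'll shift forward 3.6 mm before lowering.

```bash
python3 -m handwheel '{"linear": [[2,0,0],[3.6,-0.2,0],[3.6,-0.2,0],[3.6,-0.2,0],[3.6,-0.2,0]], "angular": [[0,0,0],[0,0,0],[0,0,0],[0,0,0],[0,0,0]], "gripper": [-1,-1,-1,-1,-1]}' | grep -E "clock|pos|force|gap|ori"
python3 - <<'E'
from h import *
s=arm.get_state(); w=cv2.cvtColor(arm.capture("wrist"),cv2.COLOR_RGB2BGR); cv2.imwrite("pics/w25.png",cv2.resize(w[150:350,140:380],None,fx=3,fy=3,interpolation=cv2.INTER_CUBIC))
sc=cv2.cvtColor(arm.capture("scene"),cv2.COLOR_RGB2BGR); cv2.imwrite("pics/s25.png",cv2.resize(sc[130:200,130:210],None,fx=8,fy=8,interpolation=cv2.INTER_CUBIC))
print(s["ee_pos"],to_rows([.4455,.1986,.077],40,s),s["force"])
E
```

```text
clock: 40.0
ee_pos: [0.4454, 0.1987, 0.089]
orientation: [-0.0, 0.94, 0.342, 0.001]
force: [-0.4, -0.3, -2.5]
finger_gap: 0.026
[0.44544364 0.19873194 0.08895354] (array([-0.1,  0.1, 12. ]), array([ 0.0003, -0.0011,  0.0005])) [-0.36040469 -0.32165802 -2.45452359]
```

View pics/w25.png

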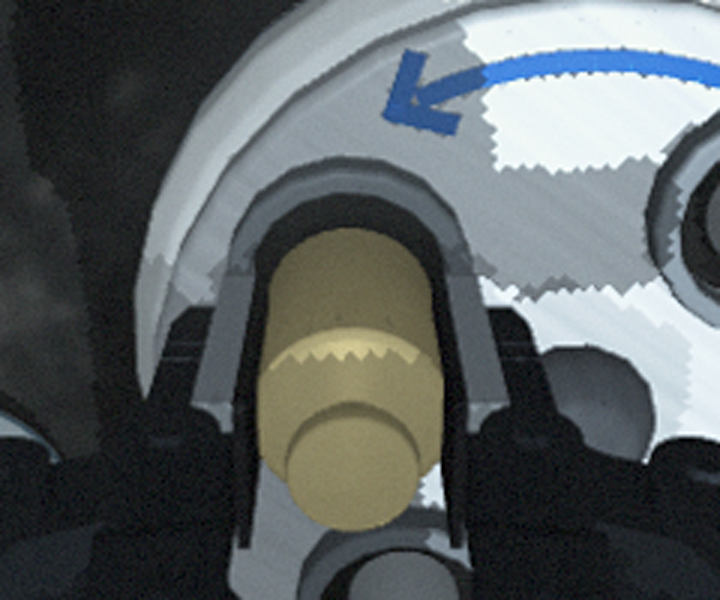

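View pics/s25.png

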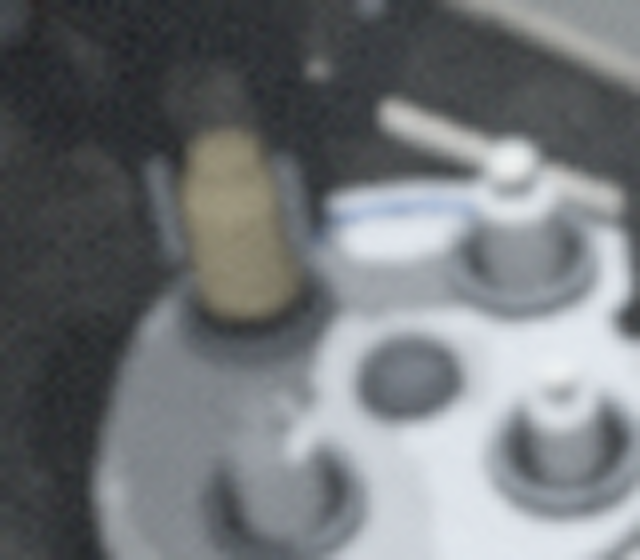

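```bash
python3 - <<'E'
from h import *
f=lambda X:((proj("scene",X)-[130,130])*8).round(0)
print(f([.4425,.1962,.067]),f([.4425,.1962,.107]),f([.4425,.1962,.117]), "fixed", f([.499,.144,.06]),f([.499,.144,.098]))
print("ring",f([.4425,.1962,.062]))
E
```

```text
[250. 279.] [227. 176.] [221. 150.] fixed [521. 255.] [508. 159.]
ring [252. 291.]
```

```bash
python3 -m handwheel '{"linear": [[0,0,3],[0,0,6],[0,0,9],[0,0,10],[0,0,10]], "angular": [[0,0,0],[0,0,0],[0,0,0],[0,0,0],[0,0,0]], "gripper": [-1,-1,-1,-1,-1]}' | grep -E "clock|pos|force|ori"
python3 -m handwheel '{"linear": [[0,0,1],[0,0,1.5],[0,0,1.5]], "angular": [[0,0,0],[0,0,0],[0,0,0]], "gripper": [-1,-1,-1]}' | grep -E "clock|pos|force|ori"
```

```text
clock: 40.6
ee_pos: [0.4451, 0.1986, 0.0786]
orientation: [-0.0, 0.94, 0.342, 0.0]
force: [-0.4, -0.0, -1.9]
clock: 40.9
ee_pos: [0.4451, 0.1986, 0.077]
orientation: [-0.0, 0.94, 0.342, 0.0]
force: [-0.2, -0.4, -2.8]
```

```bash
python3 -m handwheel '{"linear": [[0,0,0.7],[0,0,1],[0,0,1]], "angular": [[0,0,0],[0,0,0],[0,0,0]], "gripper": [-1,-1,-1]}' | grep -E "clock|pos|force"
python3 - <<'E'
from h import *
w=cv2.cvtColor(arm.capture("wrist"),cv2.COLOR_RGB2BGR); cv2.imwrite("pics/w26.png",cv2.resize(w[150:350,140:380],None,fx=3,fy=3,interpolation=cv2.INTER_CUBIC))
print(arm.get_state()["force"])
E
```

```text
clock: 41.2
ee_pos: [0.4451, 0.1985, 0.076]
force: [0.0, 0.0, -2.3]
[ 0.16827114 -0.21702323 -2.46187052]
```

View pics/w26.png

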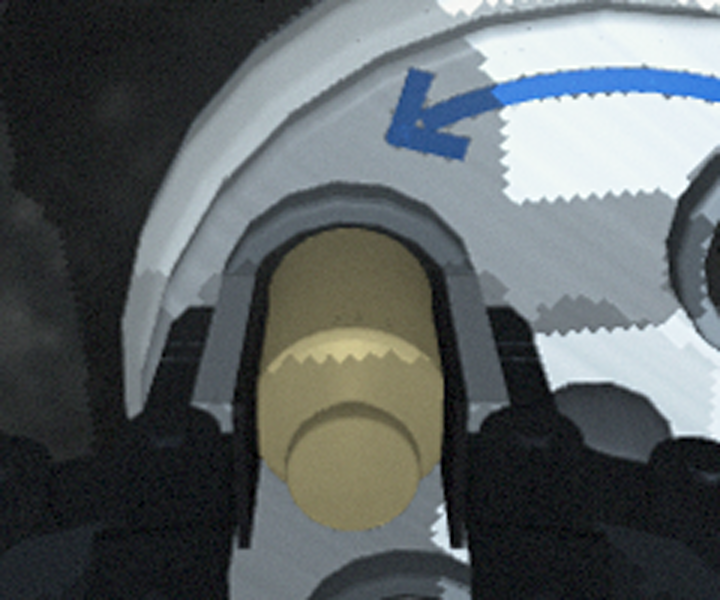

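```bash
python3 -m handwheel '{"linear": [[0,0,0.7],[0,0,1],[0,0,1]], "angular": [[0,0,0],[0,0,0],[0,0,0]], "gripper": [-1,-1,-1]}' | grep -E "clock|pos|force"
```

```text
clock: 41.55
ee_pos: [0.4455, 0.1987, 0.0758]
force: [-1.4, -1.1, 5.2]
```

```bash
python3 -m handwheel '{"linear": [[0,0,0.7],[0,0,1],[0,0,1]], "angular": [[0,0,0],[0,0,0],[0,0,0]], "gripper": [-1,-1,-1]}' | grep -E "clock|pos|force"
```

```text
clock: 41.85
ee_pos: [0.4459, 0.1988, 0.0758]
force: [-2.3, -1.3, 7.2]
```

The floor contact came at z = 0.0758, exactly the expected height. I'll ease the preload, open and rise.

```bash
python3 -m handwheel '{"linear": [[0,0,-1.5],[0,0,-1.5],[0,0,-1.5]], "angular": [[0,0,0],[0,0,0],[0,0,0]], "gripper": [-1,-1,-1]}' | grep -E "clock|pos|force"
python3 -m handwheel '{"linear": [[0,0,0],[0,0,0],[0,0,0],[0,0,0],[0,0,0]], "angular": [[0,0,0],[0,0,0],[0,0,0],[0,0,0],[0,0,0]], "gripper": [-0.3,-0.1,0.2,0.2,0.2]}' | grep -E "clock|pos|force|gap"
python3 - <<'E'
from h import *
w=cv2.cvtColor(arm.capture("wrist"),cv2.COLOR_RGB2BGR); cv2.imwrite("pics/w27.png",cv2.resize(w[130:350,120:400],None,fx=2.7,fy=2.7,interpolation=cv2.INTER_CUBIC))
E
```

```text
clock: 42.15
ee_pos: [0.4457, 0.1987, 0.077]
force: [-0.4, -0.1, -3.4]
clock: 42.65
ee_pos: [0.4459, 0.1988, 0.0771]
force: [0.4, 0.1, -0.3]
finger_gap: 0.0511
```

View pics/w27.png

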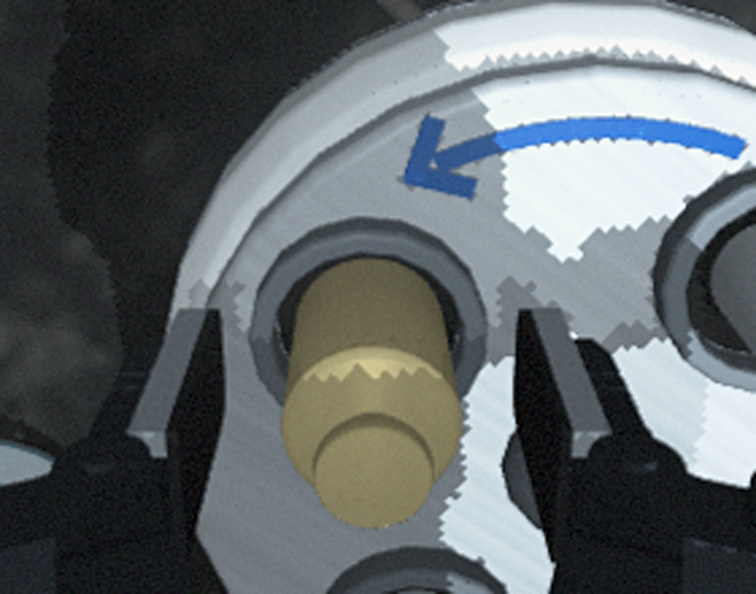

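```bash
python3 -m handwheel '{"linear": [[0,0,-20],[0,0,-60],[0,0,-100],[0,0,-100],[-80,0,-100],[-120,0,-100],[-120,0,-100],[-150,60,-100],[-170,100,-100],[-170,110,-100]], "angular": [[0,0,0],[0,0,0],[0,0,0],[0,0,0],[0,0,0],[0,0,0],[0,0,0],[0,0,0],[0,0,0],[0,0,0]], "gripper": [0.2,0.2,0.2,0.2,0.2,0.2,0.2,0.2,0.2,0.2]}' | grep -E "clock|pos|force|gap"
python3 - <<'E'
from rect import *
t=cv2.cvtColor(arm.capture("top"),cv2.COLOR_RGB2BGR); cv2.imwrite("pics/t28.png",t)
sc=cv2.cvtColor(arm.capture("scene"),cv2.COLOR_RGB2BGR); cv2.imwrite("pics/s28.png",sc)
P=cam("top"); ax=(.4457,.1412)
a=rect(cv2.imread("pics/t17.png"),P,.06,ax); b=rect(t,P,.06,ax)
cv2.imwrite("pics/r28.png",np.hstack([a,b]))
cv2.imwrite("pics/s28c.png",cv2.resize(sc[120:250,110:310],None,fx=4,fy=4,interpolation=cv2.INTER_CUBIC))
E
```

```text
clock: 43.7
ee_pos: [0.3855, 0.0006, 0.1766]
force: [-0.1, 1.1, -0.6]
finger_gap: 0.0511
```

View pics/r28.png

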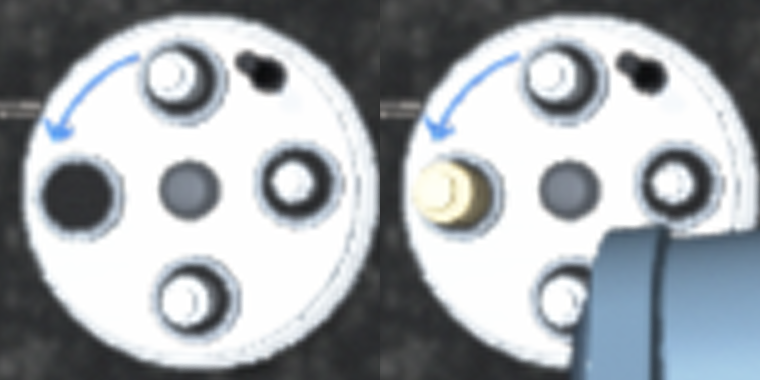

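View pics/s28c.png

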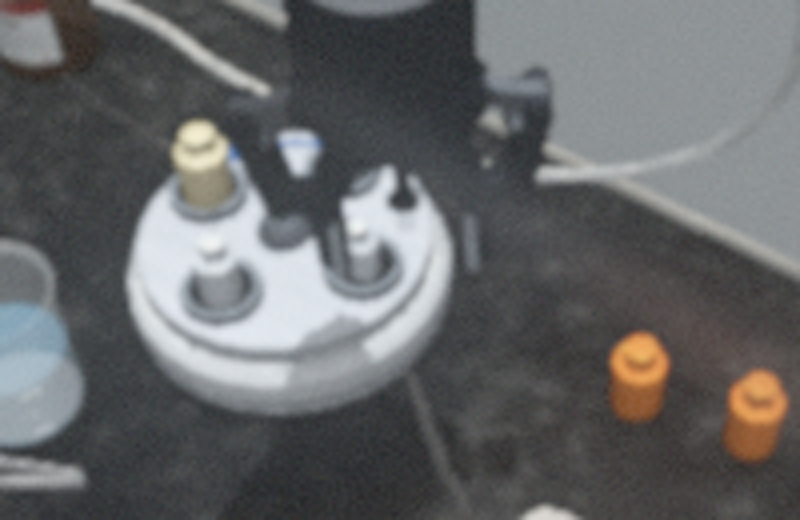

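The brass weight stands upright in the cup, and the table is at the same angle as after pressing (post and arrow unchanged at (268,75) and (58,130) in the rectified views). The robot is clear at z 0.177. Handing in.

```bash
python3 - <<'E'
from plant import arm
s=arm.get_state(); print(s["clock"],s["force"].round(2),s["dq"].round(3))
print(arm.hand_in())
E
```

```text
43.8 [-0.26  0.17 -0.64] [-0.033 -0.01  -0.077  0.013 -0.045  0.014 -0.025]
the job is handed in; nothing more can be done
None
```

I handed the job in at 43.8 s with the brass weight standing in the empty cup. I am not certain the table is in its detent, because the checks disagree.

**Done:** I pushed the table about 40° counterclockwise by its post, until it stopped at a hard stop. I pressed there at 10–17 N by the wrist sensor, and the total stayed under 20 N at every reading. Then I set the brass weight in the cup and let go. Floor contact came at the expected height.

**Last checks that passed:**
- In the top and scene pictures the weight stands upright in the cup.
- The table angle was unchanged after placing.
- The robot was clear, with close to zero force on the wrist. I did not re-measure the two loose steel weights at the end, but nothing was placed near them.

**Checks that disagreed about the detent:**
- **For:** the stop came at the same place on all four pushes. It gave way only about 1–2 mm even at 17 N, and the start ramp should yield at 7 N. The 40° turn is within the stated 20–46°.
- **Against:** I never felt the 5–7 N ramp or the 3 mm snap. In each of three test pushes backwards, the table moved off the stop at only about 2–3 N. I pushed it back against the stop each time, but did not explain this.

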